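# Store the long shim and latch the drawer

## Robot

A 6-joint arm with a two-finger parallel gripper is mounted at the origin on the work surface. World frame = base frame: x ahead of the robot, y to its left, z up, the work surface at z = 0. Lengths are in m, angles in rad, forces in N, time in s.
With the tool pointing down it reaches from about 0.375 to 0.925 m from the base axis. Payload 5.7 kg.
Tool frame: the origin (TCP) lies midway between the tips of the shut fingers; the grasp point (between the pads) lies 19 mm behind it; y points along the fingers, x is the direction in which the jaws open and shut, and the axes are right-handed (so a half turn about y gives the same grasp; the last joint's range is limited). The gripper opens to 85 mm and grips with 20 to 120 N. Pads are 22 mm wide; open, the fingers measure 114 mm over their backs; the gripper's body (76 mm by 85 mm) begins 54 mm behind the grasp point. The pads swing forward as they close: fully open they stand 13 mm farther back than shut.
Start: joints at [1.135, 0.359, 1.51, -0, 1.272, -0.115], TCP at [0.189, 0.569, 0.211] pointing down, gripper open.
Joint ranges: [-2.97, 2.97], [-1.01, 2.36], [0.21, 2.38], [-0.96, 4.11], [0.2, 2.71], [-2.98, 2.98]. Speed limits (rad/s): [2.39, 2.39, 3.14, 3.14, 3.14, 3.14].

## Interface

Orientations are given as a unit quaternion [x, y, z, w].
In Python, from station import status, cams, order gives the robot as it stands.
- The arm moves only by the tool move_arm, never from a script. Its argument "steps" is a list that holds one entry, the list of rows, each a list of 5 numbers: the shift along the tool's x, y, z in mm, then the turn about the tool's y in rad, then the closure, from 0 (fully open) to 1 (shut). A call has 1 to 5 rows; each row is the pose to reach, as a shift and turn from the pose commanded when the call began, along the tool's axes at that moment; what a row does not reach only later rows make up. A row lasts 1/10 s, in which the tool goes at most 50 mm and 8.59 degrees, less where a joint would pass 70% of its speed; a pose out of reach is approached as far as the arm can. A call with a gripper value outside its range is refused whole. The fingers move at their own pace and stop on an object; "squeeze" is the grip in N (left out, the last holds). Time passes only in rows, so rows that repeat a pose let the fingers close. It gives the time, the measured TCP pose, the force and the opening at its end, in the units of the state.
- status.read_state(): the state, without advancing time (a new reading comes with each control period).
- cams.snapshot(name): name is "scene" or "top"; returns a dict with "img" (420x560x3 uint8, blue, green, red), "camera_matrix" (3x3 intrinsics, pixels), "R" (3x3) and "t" (3): a world point X has camera coordinates R X + t. Camera axes: x right, y down, z forward; pixel columns grow to the right and rows downward; lengths in m; the calibration is good to about 2 mm. A picture is of the moment at which its call begins. There is no depth.
- order.finish_job(): hands the job in, once; it reports no verdict.
The state is a dict: "t": time; "q": joint angles; "joint_vel": joint speeds; "joint_torque": joint torques, N m; "position": TCP position; "tcp_rot": TCP orientation; "ft_force": force on the tool from outside, world axes, zero at the start; "ft_torque": the same for the moment, N m; "opening": opening from 0.0 (shut) to 1.0 (fully open).
Only numpy, scipy, OpenCV 4.12 (cv2) and the standard library are available. Lean on these libraries where they do the work, as an engineer would, in place of code of your own. Each camera call takes 0.05 s, during which the arm holds its last target.

## Task

Put the long plain shim away: slide it flat along the top of the low stand until a good third of its length, but less than half, overhangs the edge next to the drawer unit, then pick it up by the overhanging end and lay it flat in the wide empty compartment of the open drawer. Let go of it, push the drawer fully shut, and only then swing the raised latch down until it rests in its catch. Do not let the shim fall on the bench, and leave the square spacer and the other loose things where they are.

Things in the scene. Friction and masses are not known exactly. Their poses are not given: they have to be found in the camera images.
- shim_c (a point): centre (half-way up) of the long plain steel shim, a loose solid plate 140 mm long (its y axis), 56 mm wide (x), 4 mm thick (z), about 200 g. It lies flat on the stand, its length roughly square to the edge next to the drawer unit, its near end 15 to 60 mm inside that edge; too thin to grip well while it lies flat
- stand_edge (a point): middle of the top edge of the stand that faces the drawer unit (the shim must overhang it), at top height. x runs along the edge, y from the edge inward over the stand, z up. The stand is a fixed blue block of shallow drawers, 270 x 270 mm, 110 mm high, flat white top; its side below the edge is plain and vertical, with free space under the overhang
- compartment (a point): middle of the floor (top face) of the drawer's wide empty compartment, moves with the drawer. Inside 190 mm along x (x points into the unit), 200 mm along y (left), z up; walls 40 to 45 mm above the floor, front plate's inner face 96 mm in front (-x), its top 70 mm above the floor. With the drawer open by q, all beyond x = q - 0.110 m is under the unit's top. A narrow compartment with stock lies to its right
- drawer_front (a point): place to push the drawer shut: on the front face of the cream full-width handle strip, 30 mm above the bench (mid-height), strip 20 mm high and 20 mm out from the front plate; moves with the drawer; x points into the unit (closing direction), z up
- drawer (a joint): how far the drawer is open in m: 0 fully shut, starts 0.165 to 0.19, stop at 0.2; it slides straight towards the robot to open and stays where it is left (about 2 N to move it slowly). The blue drawer unit is fixed, 360 mm wide, 250 mm deep, 100 mm high, front towards the robot; the drawer front reaches 90 mm above the bench
- latch_pivot (a point): pivot of the latch on the right-hand (-y) post of the unit's front, 60 mm above the bench, 9 mm in front of the unit's front face. Axes are those of the unit: x points into the unit (square to its front), y to its left, z up
- latch_knob (a point): middle of the black round knob at the free end of the latch, 16 mm diameter; it sticks straight out towards the robot from the latch bar and spans 19 mm before and 28 mm behind this point. Bar 5 mm thick, 12 mm high, just in front of the drawer front; the knob's axis is 125 mm from the pivot, this point 31 mm nearer the robot than the bar's middle
- latch (a joint): angle of the latch in rad: 0 = bar level, pointing to the unit's +y and resting in the U-shaped catch on the drawer front (a stop there); grows as its free end swings up about the unit's x axis, stop at 1.45; starts raised at 0.8 to 1.25, stays where it is left (about 1 N at the knob to move it)
- spacer: loose square steel spacer plate, 90 x 90 x 4 mm with a 40 mm round hole, lying on the stand beside the shim; not to be moved; origin under its centre
- tape_roll: roll of tape, 90 mm across, 24 mm high, on top of the unit; bystander, origin under its centre
- small_carton: carton 70 x 100 x 28 mm on top of the unit; bystander, origin under its centre
- flat_carton: carton 100 x 70 x 40 mm on the bench between stand and unit, at the back; bystander, origin under its centre
- wrench: steel wrench 190 mm long, about 10 mm high, lying on the bench between the stand and the drawer unit; bystander
- parts_jar: small jar, 64 mm across, 80 mm high, on the bench beyond the stand; bystander, origin under its centre
- bearing_box: round grey box, 80 mm across, 30 mm high, on the bench right of the unit; bystander, origin under its centre
- driver: screwdriver 200 mm long on the bench right of the unit; bystander
There are look-alikes about, which are no part of the job. What is shaped like the part that bears shim_c but orange or yellow is not meant.

How it is judged:
On the way, in this order (a step that is already met when the one before it is completed fails the run):
1. the shim lies flat on the stand and overhangs the edge next to the drawer unit by 40 to 70 mm (y of shim_c in the frame of stand_edge between 0 and 0.03 m and z of shim_c in the frame of stand_edge between 0 and 0.005 m and x of shim_c in the frame of stand_edge between -0.135 and 0.135 m and angle between the z axis of shim_c and the z axis of stand_edge, either way round below 0.05 rad), for 0.2 s.
2. the shim, gripped by its overhanging half, is lifted at least 25 mm clear of the stand's top (z of shim_c in the frame of stand_edge above 0.027 m and y of the grasp point in the frame of shim_c below -0.01 m), for 0.1 s.
3. the shim lies flat on the floor of the wide compartment, let go, the drawer still open (x of shim_c in the frame of compartment between -0.075 and 0.075 m and y of shim_c in the frame of compartment between -0.075 and 0.075 m and z of shim_c in the frame of compartment between -0.004 and 0.007 m and angle between the z axis of shim_c and the z axis of compartment, either way round below 0.1 rad and value of joint drawer above 0.12 m and distance between the grasp point and shim_c above 0.09 m), for 0.2 s.
4. the drawer is pushed fully shut (within 8 mm), the latch still raised (value of joint drawer below 0.008 m and value of joint latch above 0.4 rad), for 0.2 s.
5. the latch rests in its catch (value of joint latch below 0.06 rad), for 0.2 s.
At the end, for the whole second after the job is handed in: The shim lies flat (within 0.1 rad) on the floor of the wide compartment, the drawer is shut to within 8 mm and the latch is down in its catch to within 0.06 rad (x of shim_c in the frame of compartment between -0.075 and 0.075 m and y of shim_c in the frame of compartment between -0.075 and 0.075 m and z of shim_c in the frame of compartment between -0.004 and 0.007 m and angle between the z axis of shim_c and the z axis of compartment, either way round below 0.1 rad and value of joint drawer below 0.008 m and value of joint latch below 0.06 rad); the robot touches nothing.
It fails at once if the shim falls to the bench (height (world z) of shim_c below 0.014 m).
It fails at once if the latch is swung down while the drawer is still open (value of joint latch below 0.4 rad and value of joint drawer above 0.02 m).
It fails at once if the square spacer is moved more than 30 mm (distance of spacer from where it was at the start of the episode above 0.03 m).
It fails at once if another loose thing is moved more than 30 mm (distance of any of tape_roll, small_carton, flat_carton, wrench, parts_jar, bearing_box, driver from where it was at the start of the episode above 0.03 m).
It also fails if it takes over 67 s, if anything falls off the work surface, if the arm or the gripper's body presses on something with over 40 N, if the wrist force passes 120 N, or if a joint passes its speed limit or range.

## Working session

There is one attempt and no reset: what is moved stays moved. The work goes in short steps, Python scripts to look and compute and a tool call to move; the robot and the scene stay as the last step left them, time stands still between calls to the robot, and variables do not carry over. Pictures are saved under pics/ and viewed, and the job is handed in when it is done.

Besides the shell and the picture viewer there is one more tool, called after ">>>" as name(argument=value, ...), one argument or row to a line, values as JSON. move_arm: Moves the arm, as the interface text tells. Its arguments: {"type":"object","properties":{"steps":{"type":"array","items":{"type":"array","items":{"type":"array","items":{"type":"number"}}}},"squeeze":{"type":"number"}},"required":["steps"]}

```bash
ls; mkdir -p pics; python3 - <<'E'
from station import status,cams
import cv2,json
print(status.read_state())
for n in("scene","top"):
    s=cams.snapshot(n); cv2.imwrite(f"pics/{n}0.png",s["img"]); print(n,s["camera_matrix"],s["R"],s["t"])
E
```

```text
pics
{'t': 0.0, 'q': array([ 1.13491588e+00,  3.59491455e-01,  1.51148609e+00,  3.00612711e-06,
        1.27250385e+00, -1.15074713e-01]), 'joint_vel': array([ 0.00057532, -0.00085825, -0.00140819, -0.00010128, -0.00079935,
        0.00115137]), 'joint_torque': array([-3.37947422e-03, -5.27602923e+01, -2.78621095e+01, -5.32913873e-04,
        1.30325821e-02,  7.42370815e-06]), 'position': array([0.18887171, 0.56870711, 0.21014128]), 'tcp_rot': array([ 0.57376445,  0.4131398 , -0.41430643, -0.57311434]), 'ft_force': array([ 0.26553258, -1.05219801, -0.15091067]), 'ft_torque': array([-0.00603064,  0.01858252,  0.0521221 ]), 'opening': 0.9966585518803889}
scene [[476.62870882   0.         291.19605752]
 [  0.         476.62870882 205.30013071]
 [  0.           0.           1.        ]] [[ 0.8850618   0.46518477 -0.01639306]
 [ 0.31179715 -0.61863958 -0.72115713]
 [-0.34561271  0.63315732 -0.69257755]] [-0.50737069 -0.06269852  1.53217102]
top [[430.74518797   0.         282.61200142]
 [  0.         430.74518797 207.35786081]
 [  0.           0.           1.        ]] [[ 0.01254872 -0.9998996   0.00658151]
 [-0.98792064 -0.01341454 -0.15437897]
 [ 0.15445176 -0.00456475 -0.98798979]] [0.02882399 0.52878053 1.34751309]
```

View pics/scene0.png

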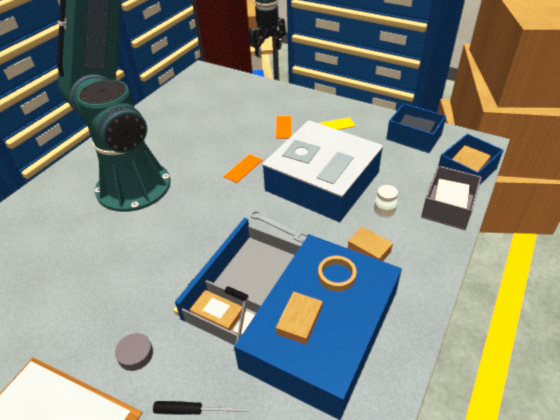

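View pics/top0.png

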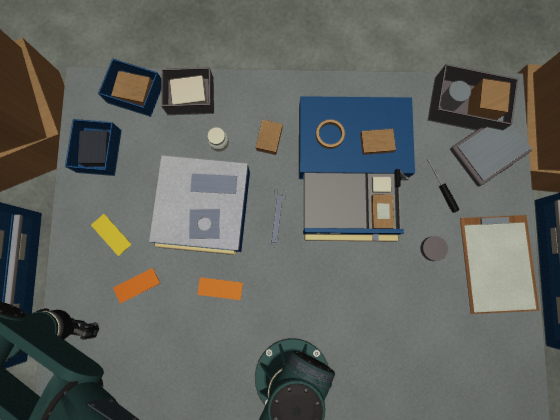

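```bash
cat > h.py <<'E'
import numpy as np,cv2
from station import status,cams
def snap(n): return cams.snapshot(n)
def ray(s,u,v,z):
    K,R,t=s["camera_matrix"],s["R"],s["t"]
    d=R.T@np.linalg.solve(K,np.array([u,v,1.])); c=-R.T@t
    return c+d*(z-c[2])/d[2]
def proj(s,X):
    p=s["camera_matrix"]@(s["R"]@np.asarray(X,float)+s["t"]); return p[:2]/p[2]
def crop(s,name,x0,y0,x1,y1,k):
    im=cv2.resize(s["img"][y0:y1,x0:x1],None,fx=k,fy=k,interpolation=cv2.INTER_CUBIC)
    for x in range((x0+9)//10*10,x1,10):
        cv2.line(im,((x-x0)*k,0),((x-x0)*k,4 if x%50 else 12),(0,0,255),1)
        if x%20==0: cv2.putText(im,str(x),((x-x0)*k,22),0,.35,(0,0,255),1)
    for y in range((y0+9)//10*10,y1,10):
        cv2.line(im,(0,(y-y0)*k),(4 if y%50 else 12,(y-y0)*k),(0,0,255),1)
        if y%20==0: cv2.putText(im,str(y),(12,(y-y0)*k+4),0,.35,(0,0,255),1)
    cv2.imwrite("pics/"+name+".png",im)
def tri(pts):  # list of (snap,u,v)
    A=[];b=[]
    for s,u,v in pts:
        K,R,t=s["camera_matrix"],s["R"],s["t"]
        P=K@np.c_[R,t]
        for r in (P[0]-u*P[2],P[1]-v*P[2]): A.append(r[:3]);b.append(-r[3])
    return np.linalg.lstsq(np.array(A),np.array(b),rcond=None)[0]
E
python3 - <<'E'
from h import *
a=snap("top");b=snap("scene")
crop(a,"t1",145,145,255,260,6);crop(b,"s1",255,110,395,225,5)
crop(a,"t2",295,90,425,250,4);crop(b,"s2",170,195,410,415,3)
E
```

```text
(no output)
```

View pics/t1.png

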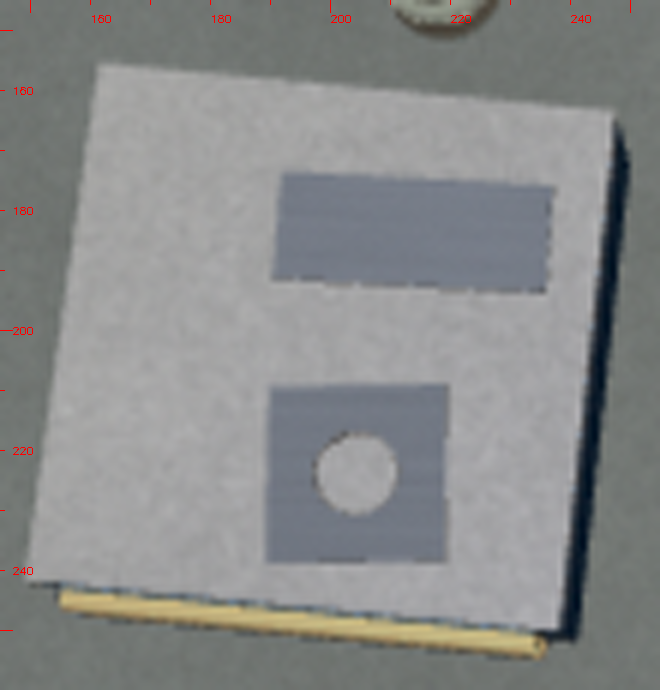

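View pics/s1.png

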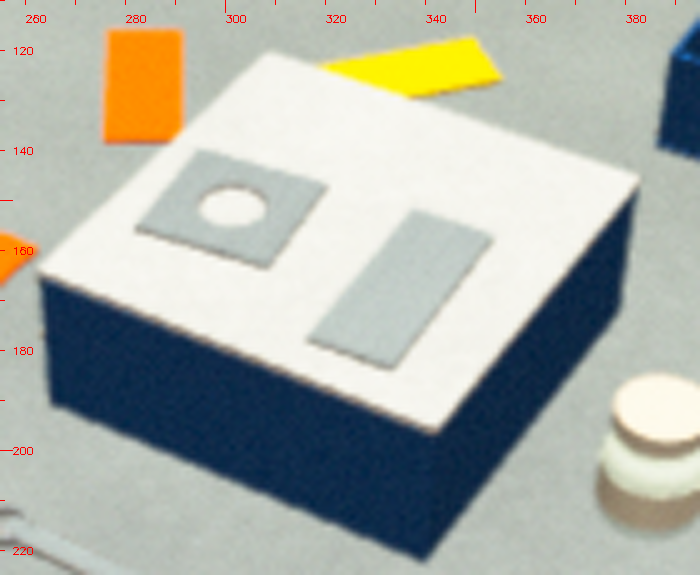

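View pics/t2.png

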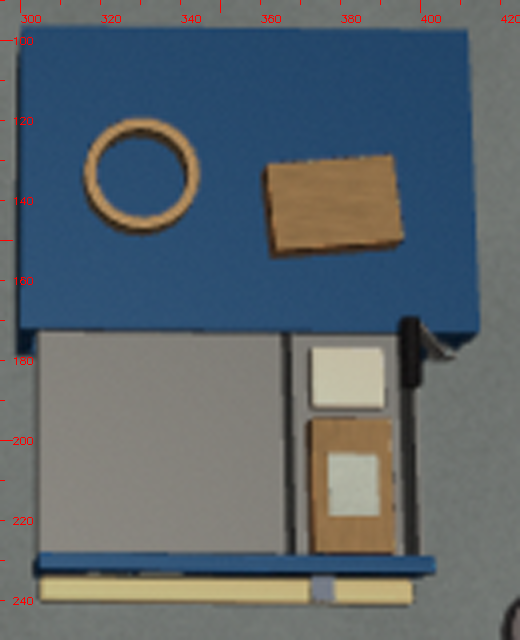

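View pics/s2.png

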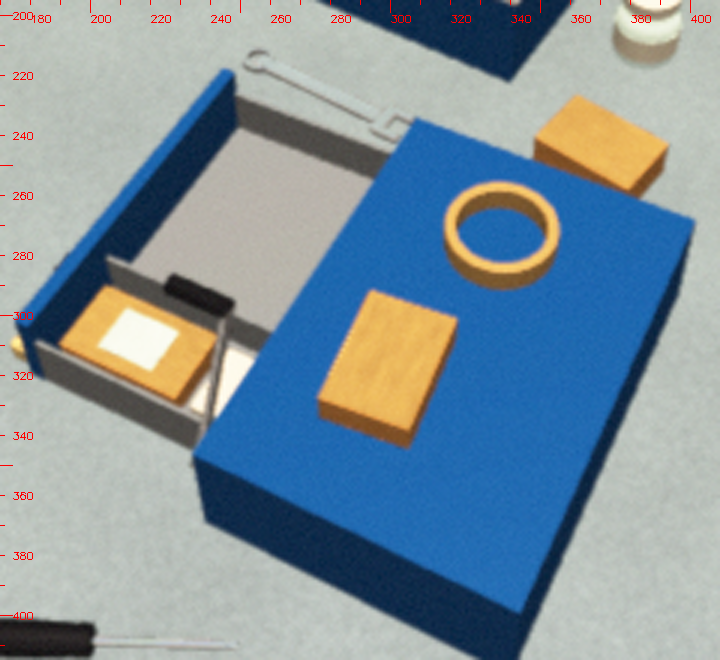

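```bash
python3 - <<'E'
from h import *
a=snap("top");b=snap("scene")
np.set_printoptions(precision=4,suppress=True)
def T(x,y): return x/6+145,y/6+145
def S(x,y): return x/5+255,y/5+110
def T2(x,y): return x/4+295,y/4+90
def S2(x,y): return x/3+170,y/3+195
def both(nm,tp,sp,z,ft,fs):
    P=np.array([ray(a,*ft(*p),z) for p in tp]);Q=np.array([ray(b,*fs(*p),z) for p in sp])
    print(nm,"top\n",P[:,:2],"\nscene\n",Q[:,:2]); print("means",P.mean(0),Q.mean(0),"sides",[np.linalg.norm(P[i]-P[i-1]).round(4) for i in range(4)],[np.linalg.norm(Q[i]-Q[i-1]).round(4) for i in range(4)])
both("stand",[(100,65),(612,110),(558,632),(28,583)],[(640,180),(435,433),(38,275),(270,50)],.11,T,S)
both("shim",[(282,173),(555,185),(545,293),(272,280)],[(495,238),(390,368),(308,342),(413,210)],.114,T,S)
both("spacer",[(269,387),(450,383),(445,562),(267,563)],[(328,186),(268,268),(135,230),(198,150)],.114,T,S)
both("unit",[(20,25),(468,30),(480,330),(18,328)],[(693,220),(520,612),(193,458),(415,118)],.1,T2,S2)
f=ray(a,*T2(35,575),.09),ray(a,*T2(435,572),.09);print("front plate",f)
print("handle",ray(a,*T2(38,602),.03),ray(a,*T2(412,605),.03))
print("front plate scene",ray(b,*S2(222,70),.09),ray(b,*S2(18,325),.09))
print("knob near",tri([(a,*T2(410,388)),(b,*S2(170,285))]),"far",tri([(a,*T2(410,318)),(b,*S2(232,304))]))
for u,v in [(277,190),(273,243)]: print("wrench",ray(a,u,v,.01))
E
```

```text
stand top
 [[0.6748 0.4146]
 [0.6546 0.1485]
 [0.3847 0.1688]
 [0.4058 0.4358]] 
scene
 [[0.6813 0.4117]
 [0.6595 0.1417]
 [0.3931 0.1631]
 [0.412  0.4384]]
means [0.53   0.2919 0.11  ] [0.5365 0.2887 0.11  ] sides [np.float64(0.2698), np.float64(0.2669), np.float64(0.2706), np.float64(0.2678)] [np.float64(0.2706), np.float64(0.2708), np.float64(0.2673), np.float64(0.276)]
shim top
 [[0.6178 0.3169]
 [0.6135 0.1765]
 [0.5569 0.1799]
 [0.5618 0.3195]] 
scene
 [[0.6247 0.3128]
 [0.6168 0.1761]
 [0.5655 0.1757]
 [0.5695 0.3161]]
means [0.5875 0.2482 0.114 ] [0.5941 0.2451 0.114 ] sides [np.float64(0.0561), np.float64(0.1405), np.float64(0.0566), np.float64(0.1396)] [np.float64(0.0553), np.float64(0.1369), np.float64(0.0513), np.float64(0.1405)]
spacer top
 [[0.5065 0.3185]
 [0.5098 0.2268]
 [0.4188 0.2261]
 [0.4172 0.3154]] 
scene
 [[0.5127 0.3149]
 [0.5151 0.226 ]
 [0.4268 0.2227]
 [0.4233 0.3124]]
means [0.4631 0.2717 0.114 ] [0.4695 0.269  0.114 ] sides [np.float64(0.0894), np.float64(0.0918), np.float64(0.091), np.float64(0.0893)] [np.float64(0.0894), np.float64(0.089), np.float64(0.0884), np.float64(0.0897)]
unit top
 [[ 0.8814 -0.0154]
 [ 0.8827 -0.376 ]
 [ 0.6352 -0.3771]
 [ 0.6317 -0.0154]] 
scene
 [[ 0.883  -0.018 ]
 [ 0.8859 -0.3752]
 [ 0.6394 -0.3793]
 [ 0.6351 -0.019 ]]
means [ 0.7578 -0.196   0.1   ] [ 0.7609 -0.1979  0.1   ] sides [np.float64(0.2497), np.float64(0.3607), np.float64(0.2475), np.float64(0.3617)] [np.float64(0.2478), np.float64(0.3573), np.float64(0.2465), np.float64(0.3603)]
front plate (array([ 0.4393, -0.0302,  0.09  ]), array([ 0.4457, -0.3388,  0.09  ]))
handle [ 0.4233 -0.036   0.03  ] [ 0.4248 -0.3367  0.03  ]
front plate scene [ 0.4497 -0.0367  0.09  ] [ 0.455  -0.3415  0.09  ]
knob near [ 0.5757 -0.3011  0.1669] far [ 0.6273 -0.3     0.1751]
wrench [0.5912 0.0549 0.01  ]
wrench [0.4154 0.0654 0.01  ]
```

```bash
cat >> h.py <<'E'
from scipy.spatial.transform import Rotation as Ro
def goto(xyz,jaw=None):
    """print shift in tool axes (mm) and turn so that tool x lies along world yaw 'jaw'"""
    s=status.read_state();R=Ro.from_quat(s["tcp_rot"]).as_matrix()
    d=R.T@(np.asarray(xyz)-s["position"])*1000
    out=dict(t=round(s["t"],2),shift=d.round(1))
    if jaw is not None:
        cur=np.arctan2(R[1,0],R[0,0]); e=(jaw-cur+np.pi/2)%np.pi-np.pi/2
        out["turn"]=round(-e*np.sign(-R[2,1])*1,4)  # tool y points down
    print(out,"pos",s["position"].round(4),"yaw",np.arctan2(R[1,0],R[0,0]).round(4),"f",s["ft_force"].round(1),"open",round(s["opening"],3),"q6",s["q"][5].round(2))
E
python3 - <<'E'
from h import *
s=status.read_state();print(Ro.from_quat(s["tcp_rot"]).as_matrix().round(3))
goto([.594,.350,.17],-0.05)
a=snap("top");b=snap("scene")
for x in(40,284): print(ray(a,x/4+295,440/4+90,.02))
print(ray(b,*np.array([245,127])/3+[170,195],.02), ray(b,*np.array([133,262])/3+[170,195],.02))
E
```

```text
[[ 0.315 -0.    -0.949]
 [ 0.949 -0.001  0.315]
 [-0.001 -1.     0.   ]]
{'t': 0.3, 'shift': array([ -80.3,   40.7, -453.4]), 'turn': np.float64(1.3)} pos [0.1891 0.5692 0.2107] yaw 1.25 f [ 0.2  0.1 -0.1] open 1.003 q6 -0.12
[ 0.55707876 -0.03754849  0.02      ]
[ 0.55982419 -0.23803235  0.02      ]
[ 0.46665842 -0.03451706  0.02      ] [ 0.46183652 -0.21182161  0.02      ]
```

>>> move_arm(
  steps=[
    [[-8,0,-45,0.13,0.5],[-16,0,-90,0.26,0.5],[-24,0,-135,0.39,0.5],[-32,0,-180,0.52,0.5],[-40,0,-226,0.65,0.5]],
  ],
  squeeze=40,
)

```text
t: 0.9
position: [0.3924, 0.4592, 0.2111]
tcp_rot: [-0.676, -0.207, 0.207, 0.676]
ft_force: [0.0, 0.6, 0.8]
opening: 0.502
```

```bash
python3 -c "
from h import *
goto([.594,.350,.15],-0.05)"
```

```text
{'t': 0.9, 'shift': array([ 105.7,   61.1, -203.4]), 'turn': np.float64(0.6449)} pos [0.3924 0.4592 0.2111] yaw 0.5949 f [0.  0.6 0.8] open 0.502 q6 0.15
```

>>> move_arm(
  steps=[
    [[20,0,-40,0.13,0.5],[40,5,-80,0.26,0.5],[62,20,-120,0.39,0.5],[84,40,-160,0.52,0.5],[105.7,61,-203.4,0.645,0.5]],
  ],
)

```text
t: 1.4
position: [0.5927, 0.3524, 0.1508]
tcp_rot: [-0.707, 0.017, -0.018, 0.707]
ft_force: [0.5, 0.4, 0.2]
opening: 0.5
```

>>> move_arm(
  steps=[
    [[0,12,0,0,0.5],[0,24,0,0,0.5],[0,26,0,0,0.5],[0,28,0,0,0.5],[0,30,0,0,0.5]],
  ],
)

```text
t: 1.9
position: [0.5903, 0.3544, 0.122]
tcp_rot: [-0.707, 0.015, -0.016, 0.707]
ft_force: [0.1, 0.0, 0.7]
opening: 0.502
```

```bash
python3 -c "
from h import *
goto([.594,.350,.115],-0.05)
a=snap('top');b=snap('scene')
crop(a,'t3',145,130,255,260,5);crop(b,'s3',255,60,395,225,4)"
```

```text
{'t': 1.9, 'shift': array([ 3.9,  7. , -4.2]), 'turn': np.float64(0.007)} pos [0.5903 0.3544 0.122 ] yaw -0.043 f [0.1 0.  0.7] open 0.502 q6 0.48
```

View pics/s3.png

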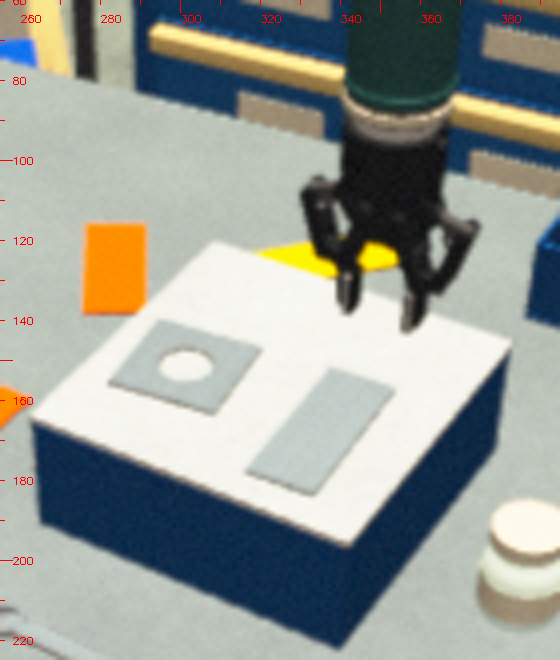

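View pics/t3.png

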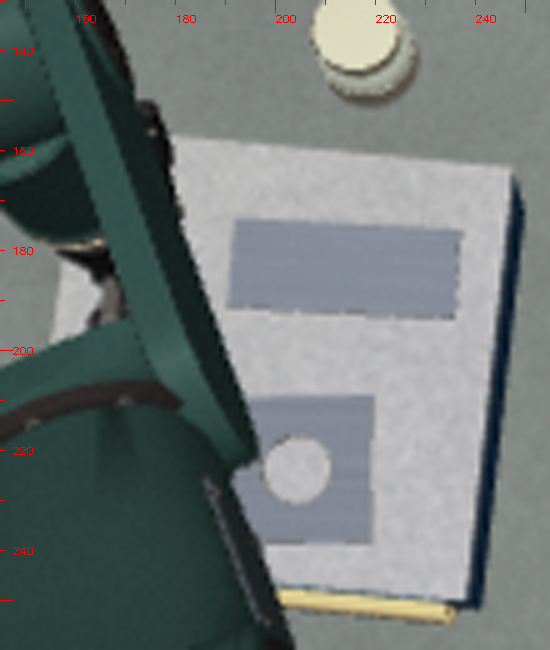

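>>> move_arm(
  steps=[
    [[3,2,0,0,0.5],[3,4,0,0,0.5],[3,6,0,0,0.5],[3,7,0,0,0.5],[3,8,0,0,0.5]],
  ],
)

```text
t: 2.5
position: [0.5937, 0.353, 0.1129]
tcp_rot: [0.707, -0.016, 0.016, -0.707]
ft_force: [0.3, -0.4, -0.2]
opening: 0.495
```

>>> move_arm(
  steps=[
    [[0,1,0,0,0.5],[0,2,0,0,0.5],[0,3,0,0,0.5],[0,3,0,0,0.5]],
  ],
)

```text
t: 2.9
position: [0.5937, 0.353, 0.1099]
tcp_rot: [0.707, -0.016, 0.016, -0.707]
ft_force: [0.1, 0.2, 0.3]
opening: 0.499
```

Fingertips retract when open, so no contact yet; continue down gently.

>>> move_arm(
  steps=[
    [[0,1,0,0,0.5],[0,1,0,0,0.5],[0,2,0,0,0.5],[0,2,0,0,0.5]],
  ],
)

```text
t: 3.3
position: [0.5937, 0.3531, 0.108]
tcp_rot: [0.707, -0.016, 0.016, -0.707]
ft_force: [1.1, -0.2, -1.0]
opening: 0.5
```

>>> move_arm(
  steps=[
    [[0,1,0,0,0.5],[0,1,0,0,0.5],[0,2,0,0,0.5],[0,2,0,0,0.5]],
  ],
)

```text
t: 3.7
position: [0.5937, 0.353, 0.1059]
tcp_rot: [0.707, -0.016, 0.016, -0.707]
ft_force: [0.3, 0.6, -1.0]
opening: 0.498
```

>>> move_arm(
  steps=[
    [[0,1,0,0,0.5],[0,1,0,0,0.5]],
  ],
)

```text
t: 3.9
position: [0.5937, 0.353, 0.105]
tcp_rot: [0.707, -0.016, 0.016, -0.707]
ft_force: [0.0, -0.1, -0.7]
opening: 0.498
```

>>> move_arm(
  steps=[
    [[0,1,0,0,0.5],[0,1,0,0,0.5]],
  ],
)

```text
t: 4.1
position: [0.5937, 0.353, 0.104]
tcp_rot: [0.707, -0.016, 0.016, -0.707]
ft_force: [0.5, 0.7, -0.8]
opening: 0.5
```

>>> move_arm(
  steps=[
    [[0,1,0,0,0.5],[0,1,0,0,0.5]],
  ],
)

```text
t: 4.3
position: [0.5937, 0.353, 0.1029]
tcp_rot: [0.707, -0.016, 0.016, -0.707]
ft_force: [0.5, -0.3, -0.6]
opening: 0.502
```

```bash
python3 -c "
from h import *
b=snap('scene')
print(proj(b,[.5937,.353,.110]),proj(b,[.5737,.353,.110]),proj(b,[.6137,.353,.110]))
crop(b,'s4',315,90,395,165,9)"
```

```text
[349.54929773 148.62990432] [343.58103815 146.88774524] [355.57378524 150.38847655]
```

View pics/s4.png

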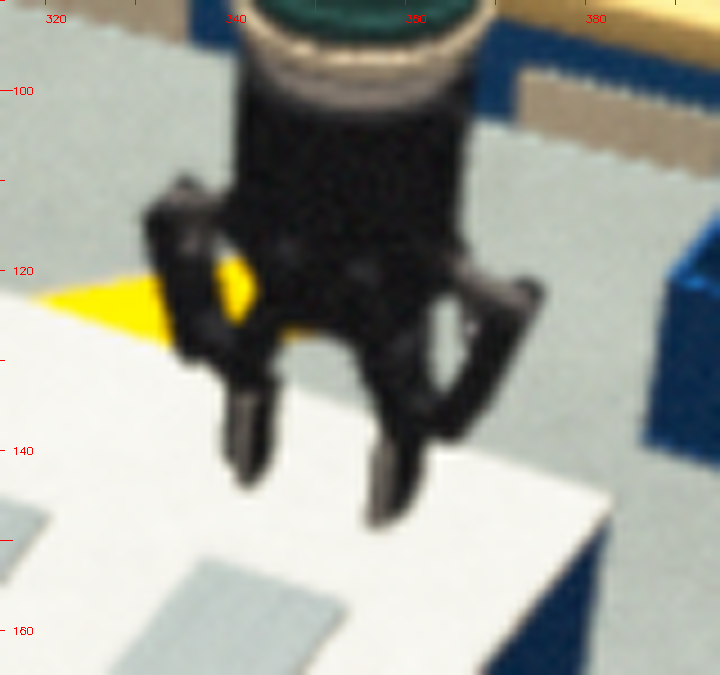

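>>> move_arm(
  steps=[
    [[0,1,0,0,0.5],[0,1,0,0,0.5]],
  ],
)

```text
t: 4.55
position: [0.5937, 0.353, 0.102]
tcp_rot: [0.707, -0.016, 0.016, -0.707]
ft_force: [0.3, -0.5, -1.1]
opening: 0.497
```

>>> move_arm(
  steps=[
    [[0,1,0,0,0.5],[0,1,0,0,0.5]],
  ],
)

```text
t: 4.75
position: [0.5937, 0.353, 0.101]
tcp_rot: [0.707, -0.016, 0.016, -0.707]
ft_force: [0.5, 1.1, -0.3]
opening: 0.502
```

>>> move_arm(
  steps=[
    [[0,1,0,0,0.5],[0,1,0,0,0.5]],
  ],
)

```text
t: 4.95
position: [0.5937, 0.353, 0.0999]
tcp_rot: [0.707, -0.016, 0.016, -0.707]
ft_force: [-0.8, -1.4, 0.9]
opening: 0.501
```

>>> move_arm(
  steps=[
    [[0,1,0,0,0.5],[0,1,0,0,0.5]],
  ],
)

```text
t: 5.15
position: [0.5937, 0.353, 0.099]
tcp_rot: [0.707, -0.016, 0.016, -0.707]
ft_force: [-0.3, -0.9, -0.6]
opening: 0.502
```

```bash
python3 -c "
from h import *
b=snap('scene')
crop(b,'s5',315,90,395,165,9)"
```

```text
(no output)
```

View pics/s5.png

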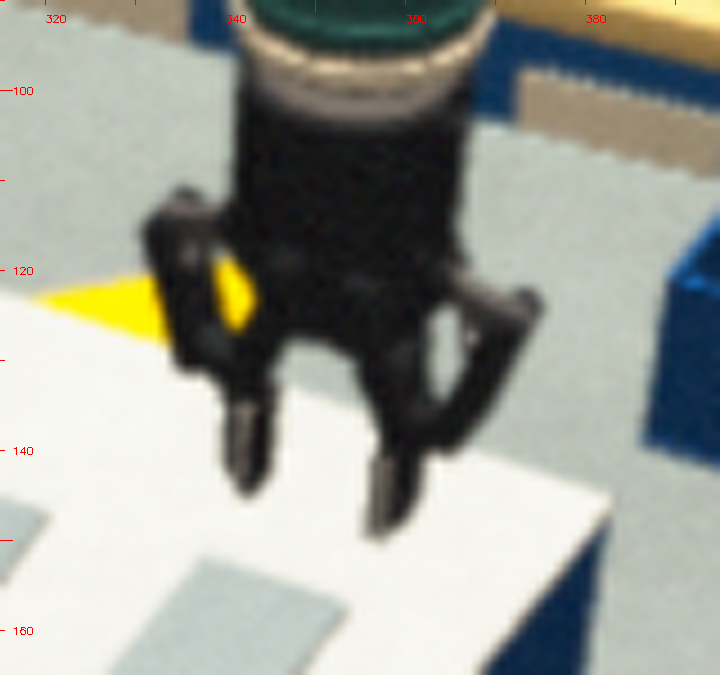

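>>> move_arm(
  steps=[
    [[0,1,0,0,0.5],[0,1,0,0,0.5]],
  ],
)

```text
t: 5.4
position: [0.5938, 0.353, 0.098]
tcp_rot: [0.707, -0.016, 0.016, -0.707]
ft_force: [0.2, 0.2, -0.2]
opening: 0.495
```

>>> move_arm(
  steps=[
    [[0,1,0,0,0.5],[0,1,0,0,0.5]],
  ],
)

```text
t: 5.6
position: [0.5937, 0.3531, 0.097]
tcp_rot: [0.707, -0.016, 0.016, -0.707]
ft_force: [-0.1, -0.1, -0.5]
opening: 0.501
```

>>> move_arm(
  steps=[
    [[0,1,0,0,0.5],[0,1,0,0,0.5]],
  ],
)

```text
t: 5.8
position: [0.5937, 0.3531, 0.0959]
tcp_rot: [0.707, -0.016, 0.016, -0.707]
ft_force: [0.0, -0.0, 0.1]
opening: 0.501
```

>>> move_arm(
  steps=[
    [[0,1,0,0,0.5],[0,1,0,0,0.5]],
  ],
)

```text
t: 6.0
position: [0.5937, 0.353, 0.095]
tcp_rot: [0.707, -0.016, 0.016, -0.707]
ft_force: [0.3, 0.4, -0.7]
opening: 0.503
```

```bash
python3 -c "
from h import *
b=snap('scene');a=snap('top')
print(status.read_state()['joint_torque'].round(1))
crop(b,'s6',315,100,385,165,11);crop(a,'t6',145,150,255,260,5)"
```

```text
[ -0.  -64.8 -25.2  -0.    0.    0. ]
```

View pics/s6.png

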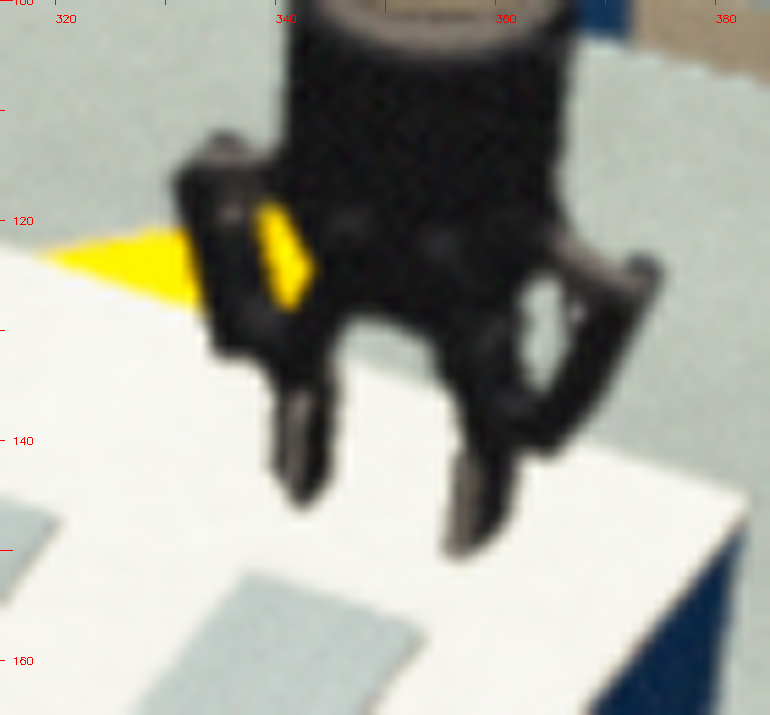

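>>> move_arm(
  steps=[
    [[0,1,0,0,0.5],[0,1,0,0,0.5]],
  ],
)

```text
t: 6.3
position: [0.5937, 0.3531, 0.094]
tcp_rot: [0.707, -0.016, 0.016, -0.707]
ft_force: [-0.1, -0.3, -0.3]
opening: 0.5
```

>>> move_arm(
  steps=[
    [[0,1,0,0,0.5],[0,1,0,0,0.5]],
  ],
)

```text
t: 6.5
position: [0.5937, 0.353, 0.0929]
tcp_rot: [0.707, -0.016, 0.016, -0.707]
ft_force: [-0.3, -0.4, 0.9]
opening: 0.496
```

>>> move_arm(
  steps=[
    [[0,1,0,0,0.5],[0,1,0,0,0.5]],
  ],
)

```text
t: 6.7
position: [0.5937, 0.3531, 0.0919]
tcp_rot: [0.707, -0.016, 0.016, -0.707]
ft_force: [0.1, 0.5, 0.1]
opening: 0.5
```

>>> move_arm(
  steps=[
    [[0,1,0,0,0.5],[0,1,0,0,0.5]],
  ],
)

```text
t: 6.9
position: [0.5938, 0.353, 0.091]
tcp_rot: [0.707, -0.016, 0.016, -0.707]
ft_force: [0.3, 0.4, -0.0]
opening: 0.503
```

>>> move_arm(
  steps=[
    [[0,1,0,0,0.5],[0,1,0,0,0.5]],
  ],
)

```text
t: 7.1
position: [0.5937, 0.353, 0.09]
tcp_rot: [0.707, -0.016, 0.016, -0.707]
ft_force: [-0.2, 0.0, -0.2]
opening: 0.503
```

```bash
python3 -c "
from h import *
b=snap('scene')
crop(b,'s7',315,100,385,165,11)"
```

```text
(no output)
```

View pics/s7.png

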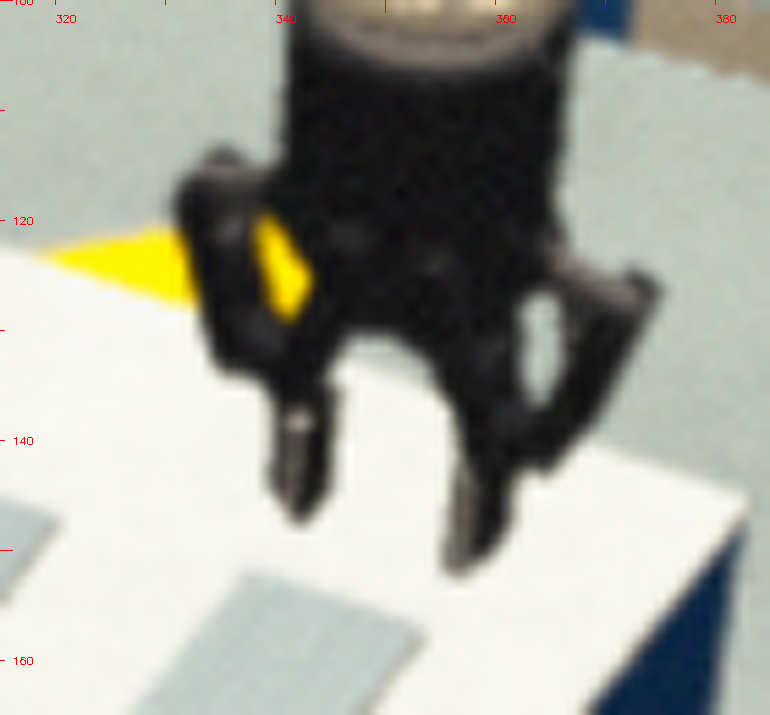

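```bash
python3 -c "
from h import *
b=snap('scene')
for z in (.09,.10,.105,.11,.163): print(z,proj(b,[.5738,.353,z]).round(1),proj(b,[.5938,.353,z]).round(1),proj(b,[.6138,.353,z]).round(1))
print(status.read_state()['ft_force'])"
```

```text
0.09 [343.2 152. ] [349.1 153.8] [355.1 155.6]
0.1 [343.4 149.5] [349.4 151.2] [355.4 153. ]
0.105 [343.5 148.2] [349.5 149.9] [355.5 151.7]
0.11 [343.6 146.9] [349.6 148.6] [355.6 150.4]
0.163 [344.7 132.8] [350.8 134.5] [357.  136.3]
[-0.09400656 -0.13922137 -0.8385813 ]
```

>>> move_arm(
  steps=[
    [[0,1,0,0,0.5],[0,1,0,0,0.5]],
  ],
)

```text
t: 7.4
position: [0.5937, 0.3531, 0.089]
tcp_rot: [0.707, -0.016, 0.016, -0.707]
ft_force: [0.5, 1.0, 0.2]
opening: 0.501
```

>>> move_arm(
  steps=[
    [[0,1,0,0,0.5],[0,1,0,0,0.5]],
  ],
)

```text
t: 7.6
position: [0.5938, 0.3531, 0.088]
tcp_rot: [0.707, -0.016, 0.016, -0.707]
ft_force: [-0.0, -0.5, 0.9]
opening: 0.5
```

>>> move_arm(
  steps=[
    [[0,1,0,0,0.5],[0,1,0,0,0.5]],
  ],
)

```text
t: 7.8
position: [0.5939, 0.3531, 0.0879]
tcp_rot: [-0.707, 0.016, -0.016, 0.707]
ft_force: [-1.8, -0.7, 5.4]
opening: 0.497
```

```bash
python3 -c "
from h import *
b=snap('scene');a=snap('top')
crop(b,'s8',315,100,385,165,11);crop(a,'t8',145,150,255,260,5)"
```

```text
(no output)
```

View pics/s8.png

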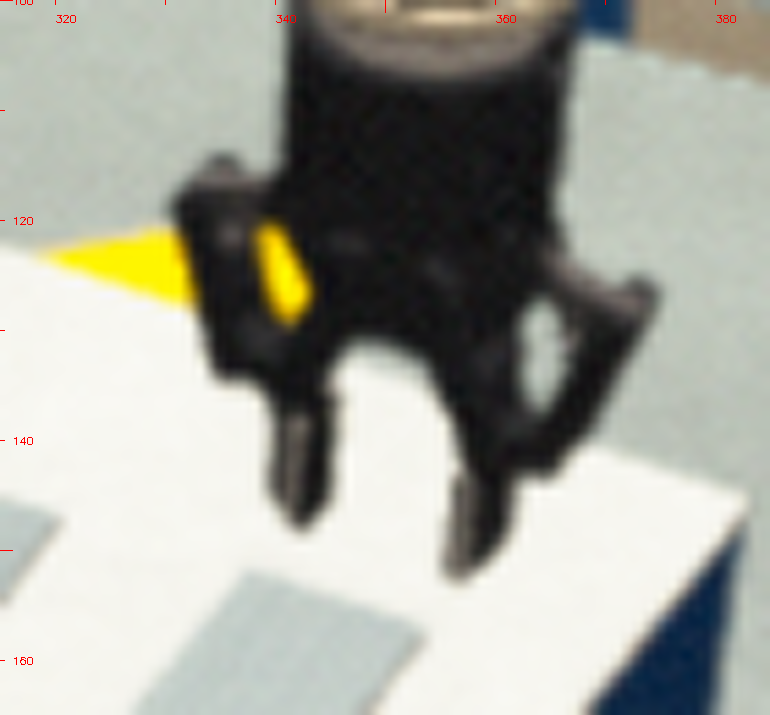

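View pics/t8.png

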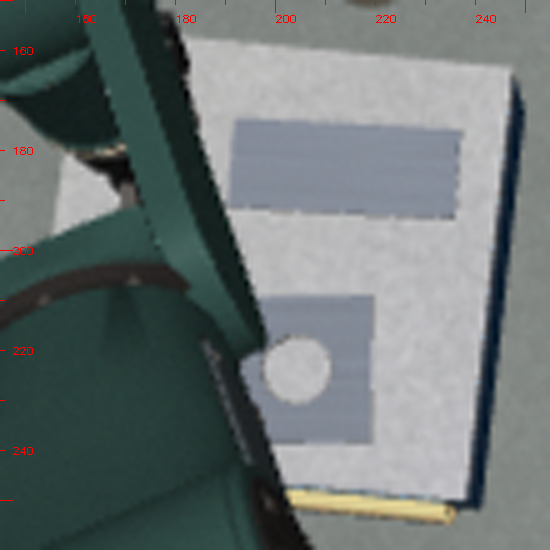

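>>> move_arm(
  steps=[
    [[0,-2,0,0,0.5],[0,-2,-6,0,0.5],[0,-2,-12,0,0.5],[0,-2,-18,0,0.5],[0,-2,-25,0,0.5]],
  ],
)

```text
t: 8.4
position: [0.5927, 0.3276, 0.089]
tcp_rot: [-0.707, 0.016, -0.016, 0.707]
ft_force: [0.3, 1.7, -0.5]
opening: 0.5
```

>>> move_arm(
  steps=[
    [[0,0,-8,0,0.5],[0,0,-16,0,0.5],[0,0,-24,0,0.5],[0,0,-32,0,0.5],[0,0,-40,0,0.5]],
  ],
)

```text
t: 8.9
position: [0.5909, 0.2874, 0.0892]
tcp_rot: [0.707, -0.016, 0.016, -0.707]
ft_force: [0.2, 1.6, -0.5]
opening: 0.495
```

```bash
python3 -c "
from h import *
b=snap('scene');a=snap('top')
goto([.594,.241,.089])
crop(b,'s9',280,90,395,215,6);crop(a,'t9',145,150,255,260,6)"
```

```text
{'t': 9.0, 'shift': array([  5.3,   0.1, -45.5])} pos [0.5908 0.2867 0.0891] yaw -0.0459 f [0.4 0.9 0.1] open 0.497 q6 0.39
```

View pics/s9.png

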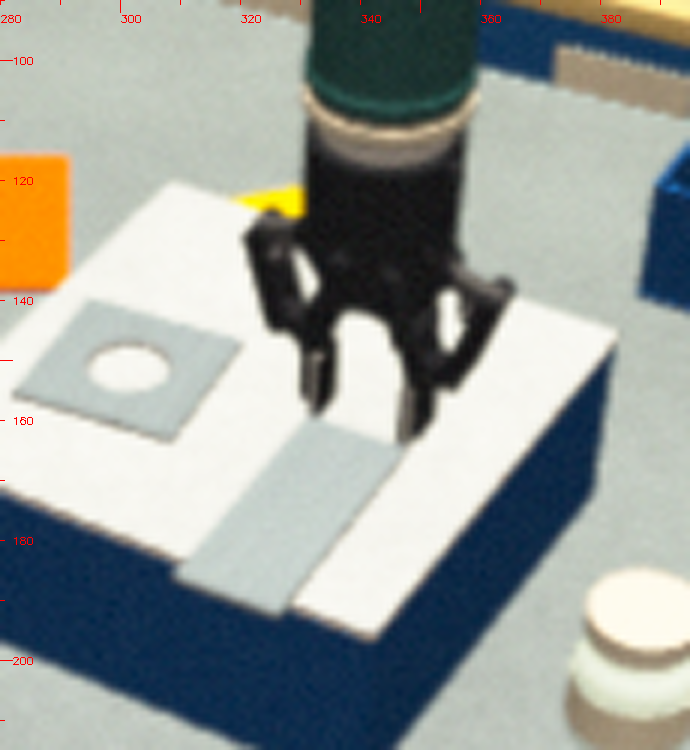

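View pics/t9.png

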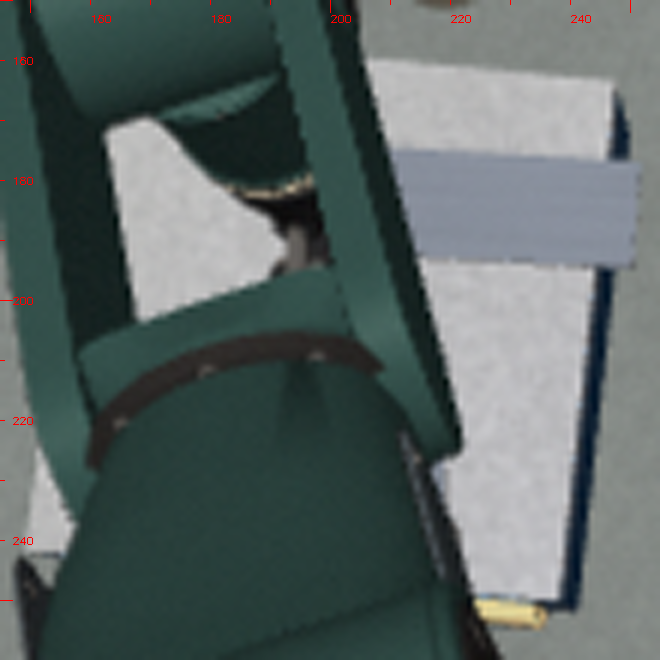

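```bash
cat >> h.py <<'E'
def overhang(a,p1,p2):
    A=ray(a,247,163.3,.11);B=ray(a,238,250.3,.11);e=(A-B)/np.linalg.norm(A-B);n=np.array([-e[1],e[0],0])
    if n[1]<0:n=-n
    q=(ray(a,*p1,.114)+ray(a,*p2,.114))/2
    print("near end",ray(a,*p1,.114),ray(a,*p2,.114),"overhang",-(q-B)@n,"along",(q-(A+B)/2)@e)
E
python3 -c "
from h import *
a=snap('top')
overhang(a,(640/6+145,162/6+150),(635/6+145,267/6+150))"
```

```text
near end [0.61040795 0.1326927  0.114     ] [0.55549896 0.13394795 0.114     ] overhang 0.020514917961294774 along 0.06490650677746473
```

>>> move_arm(
  steps=[
    [[0,0,-8,0,0.5],[0,0,-16,0,0.5],[0,0,-23,0,0.5],[0,0,-30,0,0.5],[0,0,-36,0,0.5]],
  ],
)

```text
t: 9.55
position: [0.5893, 0.2515, 0.0892]
tcp_rot: [0.707, -0.016, 0.016, -0.707]
ft_force: [0.1, 1.6, 1.0]
opening: 0.499
```

```bash
python3 -c "
from h import *
b=snap('scene');a=snap('top')
goto([.594,.248,.089])
crop(b,'s10',280,90,395,215,6);crop(a,'t10',195,150,285,240,7)"
```

```text
{'t': 9.65, 'shift': array([ 5. ,  0.1, -2.8])} pos [0.5892 0.251  0.0891] yaw -0.0457 f [ 0.2  0.3 -0.4] open 0.497 q6 0.34
```

View pics/t10.png

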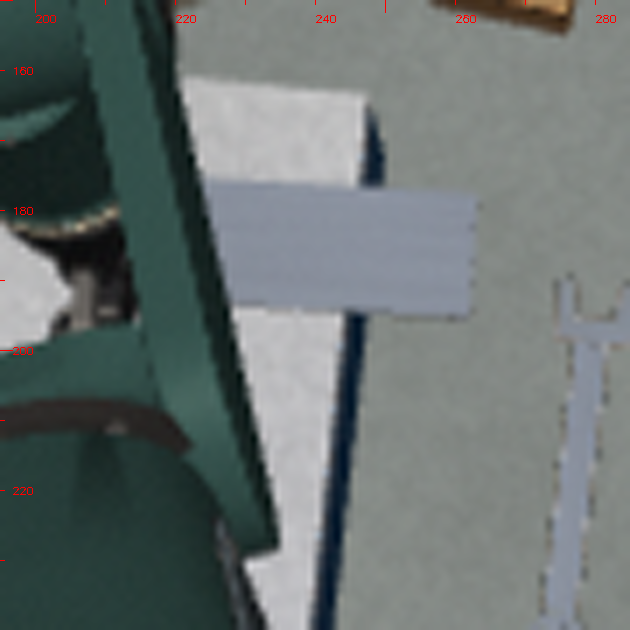

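View pics/s10.png

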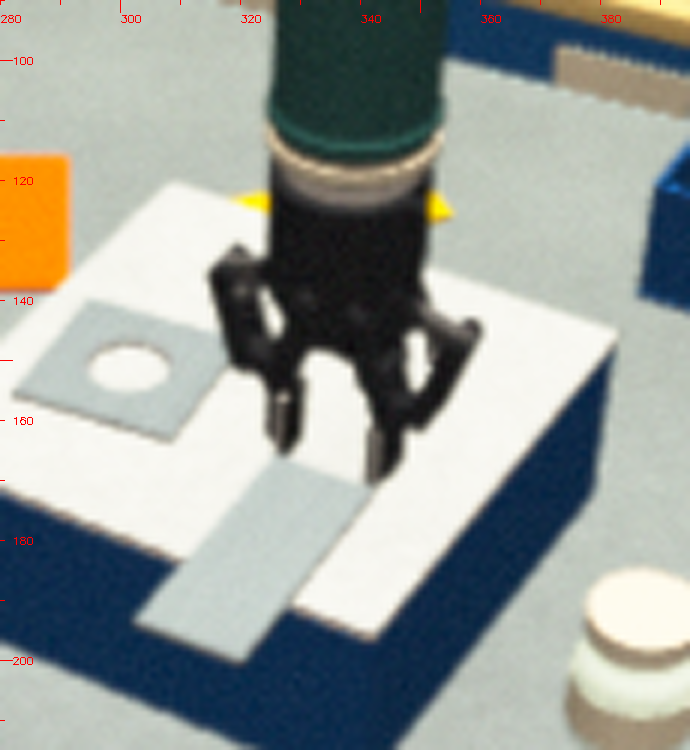

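```bash
python3 -c "
from h import *
a=snap('top')
overhang(a,(478/7+195,197/7+150),(471/7+195,317/7+150))
goto([.594,.248,.089])"
```

```text
near end [0.60730565 0.09679918 0.114     ] [0.55353459 0.09881587 0.114     ] overhang 0.056117707707718595 along 0.06504043432851904
{'t': 9.7, 'shift': array([ 4.9,  0.1, -3.2])} pos [0.5892 0.2514 0.0891] yaw -0.0457 f [0.3 0.3 0.3] open 0.503 q6 0.34
```

>>> move_arm(
  steps=[
    [[0,0,-2,0,0.5],[0,0,-4,0,0.5],[0,0,-4,0,0.5]],
  ],
)

```text
t: 10.0
position: [0.5891, 0.2481, 0.0891]
tcp_rot: [0.707, -0.016, 0.016, -0.707]
ft_force: [0.5, -0.1, -0.2]
opening: 0.5
```

>>> move_arm(
  steps=[
    [[0,0,3,0,0.5],[0,-30,5,0,0.5],[0,-60,0,0,0],[-2,-60,-45,0,0],[-3,-60,-90,0,0]],
  ],
)

```text
t: 10.5
position: [0.5829, 0.1587, 0.1505]
tcp_rot: [-0.707, 0.014, -0.016, 0.707]
ft_force: [0.9, -0.8, -1.0]
opening: 0.975
```

```bash
python3 -c "
from h import *
b=snap('scene');a=snap('top')
goto([.583,.136,.130],-0.037)
crop(b,'s11',280,90,395,215,6);crop(a,'t11',165,150,285,250,6)"
```

```text
{'t': 10.6, 'shift': array([  2.5,  19.4, -17.9]), 'turn': np.float64(-0.011)} pos [0.5814 0.1541 0.1494] yaw -0.048 f [ 0.2  0.4 -0.2] open 1.001 q6 0.19
```

View pics/t11.png

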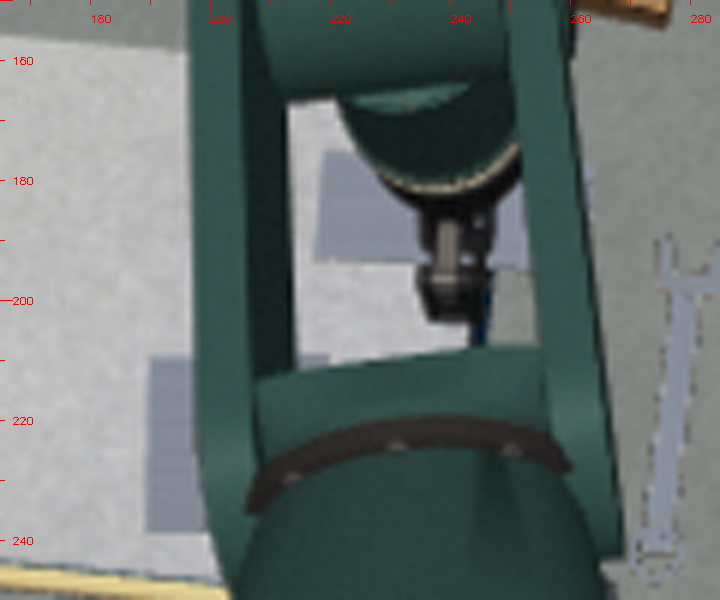

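View pics/s11.png

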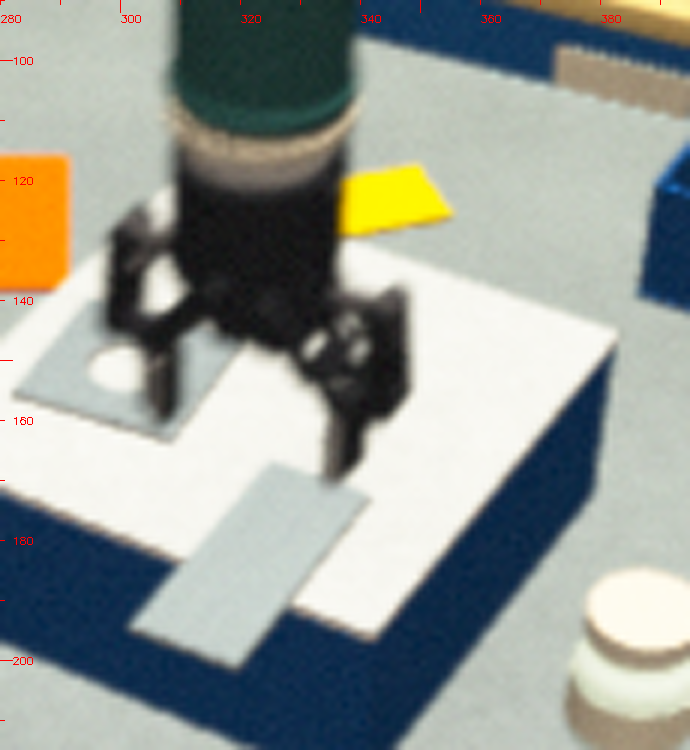

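```bash
python3 -c "
from h import *
b=snap('scene')
p=status.read_state()['position']
for z in (.15,.16,.17,.175,.18): print(z,proj(b,[p[0]-.046,p[1]+.002,z]).round(1),proj(b,[p[0]+.046,p[1]-.002,z]).round(1))
A=ray(b,342,196.6,.11);B=ray(b,262.6,165,.11);e=(A-B)/np.linalg.norm(A-B);n=np.array([-e[1],e[0],0])
c=[ray(b,319.7,202,.114),ray(b,301.7,194.5,.114)];print(c,[(x-A)@n for x in c])
goto([.583,.136,.130],-0.037)"
```

```text
0.15 [304.7 169.2] [334.  179.6]
0.16 [304.7 166.4] [334.2 176.8]
0.17 [304.7 163.6] [334.3 174. ]
0.175 [304.7 162.2] [334.4 172.6]
0.18 [304.7 160.8] [334.5 171.2]
[array([0.61549755, 0.09049815, 0.114     ]), array([0.55810442, 0.09542275, 0.114     ])] [np.float64(-0.054564400984859554), np.float64(-0.05424616628919278)]
{'t': 10.65, 'shift': array([  2.2,  19.3, -20.2]), 'turn': np.float64(-0.0111)} pos [0.5818 0.1563 0.1493] yaw -0.0481 f [ 0.2 -0.2 -0.2] open 1.0 q6 0.2
```

>>> move_arm(
  steps=[
    [[2,0,-24,-0.01,0],[2,15,-24,-0.01,0],[2,30,-24,-0.01,0],[2,40,-24,-0.01,0],[2,50,-24,-0.01,0]],
  ],
)

```text
t: 11.15
position: [0.583, 0.1353, 0.0984]
tcp_rot: [-0.707, 0.012, -0.012, 0.707]
ft_force: [0.3, 0.6, -0.3]
opening: 0.998
```

```bash
python3 -c "
from h import *
b=snap('scene')
goto([.583,.132,.078],-0.037)
crop(b,'s12',280,110,375,215,7)"
```

```text
{'t': 11.2, 'shift': array([ 1.2, 18.8, -3. ]), 'turn': np.float64(0.0027)} pos [0.5819 0.135  0.0968] yaw -0.0343 f [-0.3 -0.3 -1.3] open 1.002 q6 0.15
```

View pics/s12.png

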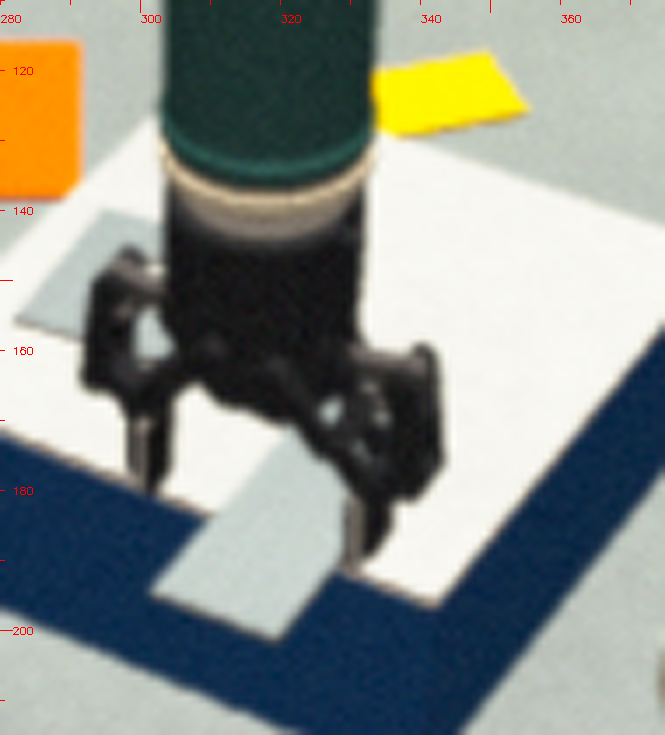

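```bash
python3 -c "
from h import *
b=snap('scene')
for z in (.115,.12,.125,.13): print(z,ray(b,301.3,180.2,z),ray(b,330.,191.5,z), 'mid',(ray(b,301.3,180.2,z)+ray(b,330.,191.5,z))[:2]/2)
goto([.583,.132,.078],-0.037)"
```

```text
0.115 [0.53030552 0.14788552 0.115     ] [0.62336133 0.14084241 0.115     ] mid [0.57683342 0.14436396]
0.12 [0.53292612 0.14272788 0.12      ] [0.62546067 0.13572421 0.12      ] mid [0.57919339 0.13922605]
0.125 [0.53554671 0.13757024 0.125     ] [0.62756    0.13060602 0.125     ] mid [0.58155336 0.13408813]
0.13 [0.5381673  0.13241259 0.13      ] [0.62965934 0.12548783 0.13      ] mid [0.58391332 0.12895021]
{'t': 11.25, 'shift': array([ 1.2, 19.6, -2.9]), 'turn': np.float64(0.0027)} pos [0.5819 0.1349 0.0976] yaw -0.0343 f [-0.6 -0.4 -0.3] open 0.996 q6 0.15
```

>>> move_arm(
  steps=[
    [[3,3,-4,0,0],[3,8,-4,0,0],[3,13,-4,0,0],[3,17,-4,0,0],[3,19,-4,0,0]],
  ],
)

```text
t: 11.75
position: [0.5855, 0.1302, 0.0797]
tcp_rot: [0.707, -0.013, 0.012, -0.707]
ft_force: [-0.1, 1.2, 0.1]
opening: 0.999
```

>>> move_arm(
  steps=[
    [[0,0,0,0,0.2],[0,0,0,0,0.3],[0,0,0,0,0.4],[0,0,0,0,0.6],[0,0,0,0,0.8]],
  ],
  squeeze=70,
)

```text
t: 12.25
position: [0.5858, 0.1302, 0.0806]
tcp_rot: [0.707, -0.012, 0.012, -0.707]
ft_force: [-1.9, -1.8, 5.6]
opening: 0.623
```

```bash
python3 -c "
from h import *
b=snap('scene');a=snap('top')
goto([.583,.132,.078],-0.037)
crop(b,'s13',280,110,375,215,7);crop(a,'t13',205,150,285,230,7)"
```

```text
{'t': 12.35, 'shift': array([-2.9,  2.6,  1.7]), 'turn': np.float64(0.002)} pos [0.5859 0.1302 0.0806] yaw -0.035 f [-2.6 -0.5  5.8] open 0.625 q6 0.14
```

View pics/s13.png

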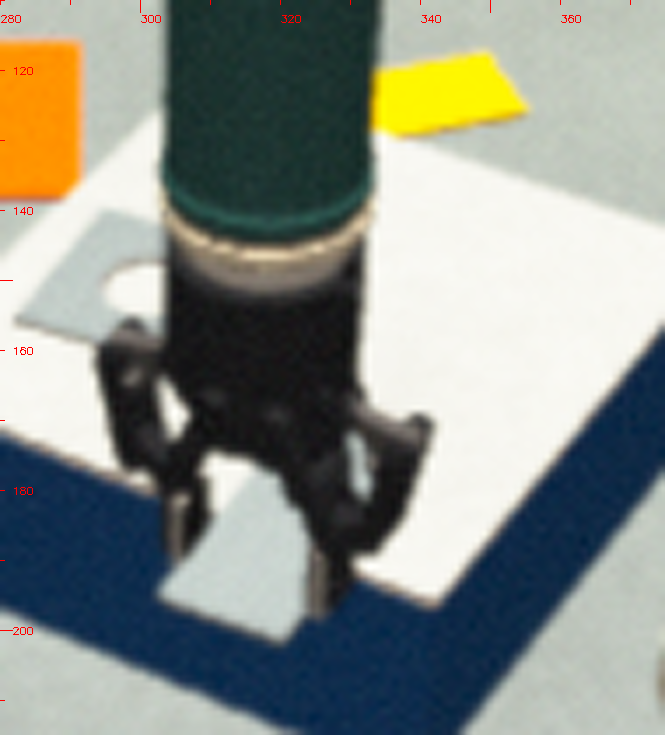

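>>> move_arm(
  steps=[
    [[0,-4,0,0,0.8],[0,-9,0,0,0.8],[0,-14,0,0,0.8],[0,-19,0,0,0.8],[0,-24,0,0,0.8]],
  ],
)

```text
t: 12.85
position: [0.5859, 0.1303, 0.1046]
tcp_rot: [0.707, -0.012, 0.012, -0.707]
ft_force: [0.3, -0.2, -1.3]
opening: 0.626
```

```bash
python3 -c "
from h import *
b=snap('scene');a=snap('top')
goto([.583,.132,.078],-0.037)
crop(b,'s14',280,90,375,215,6);crop(a,'t14',205,150,285,230,7)"
```

```text
{'t': 12.95, 'shift': array([-3.6, 27. ,  1.5]), 'turn': np.float64(0.002)} pos [0.5865 0.1303 0.105 ] yaw -0.035 f [ 0.2  0.2 -1.5] open 0.624 q6 0.14
```

View pics/s14.png

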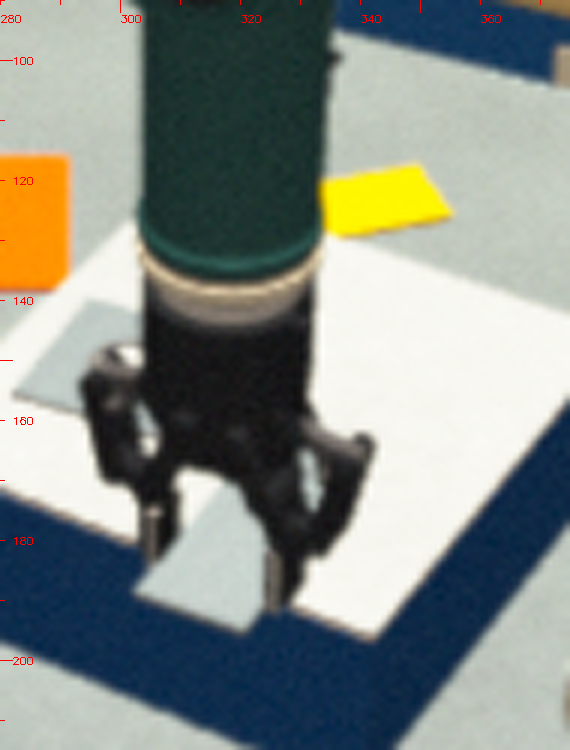

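>>> move_arm(
  steps=[
    [[0,-8,0,0,0.8],[0,-16,0,0,0.8],[0,-24,0,0,0.8],[0,-32,0,0,0.8],[0,-40,0,0,0.8]],
  ],
)

```text
t: 13.45
position: [0.5859, 0.1303, 0.145]
tcp_rot: [0.707, -0.012, 0.012, -0.707]
ft_force: [-1.1, -0.7, -1.3]
opening: 0.623
```

```bash
python3 -c "
from h import *
b=snap('scene');a=snap('top')
goto([.55,-.165,.15],0.01)
crop(b,'s15',270,70,375,215,5);crop(a,'t15',195,130,305,230,6)"
```

```text
{'t': 13.55, 'shift': array([ -26.6,   -4.4, -296.5]), 'turn': np.float64(-0.045)} pos [0.5869 0.1304 0.1458] yaw -0.035 f [ 0.5  0.1 -1.9] open 0.625 q6 0.14
```

View pics/s15.png

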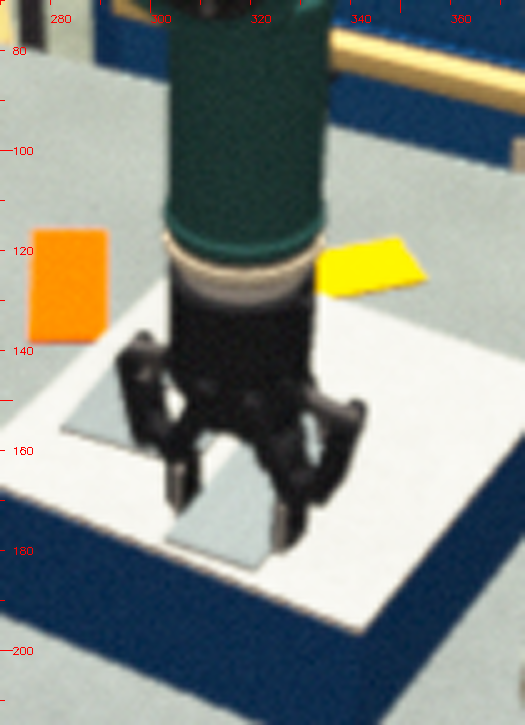

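View pics/t15.png

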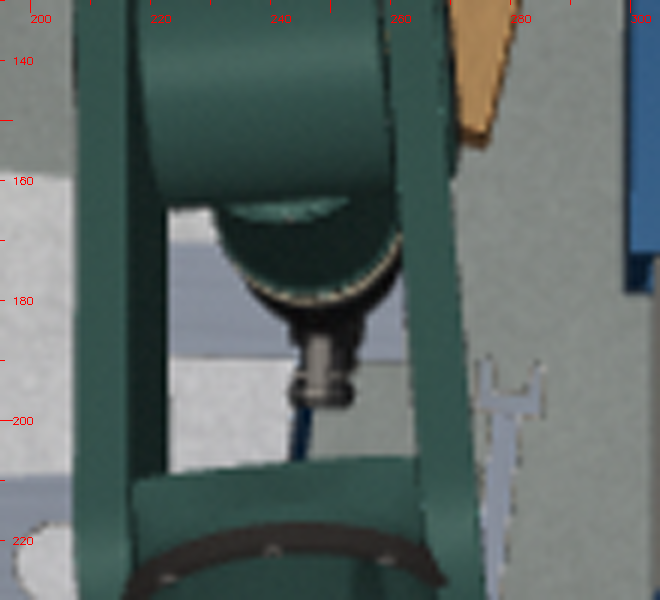

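>>> move_arm(
  steps=[
    [[-2,0,-15,-0.01,0.8],[-6,0,-45,-0.02,0.8],[-10,0,-80,-0.03,0.8],[-14,0,-115,-0.04,0.8],[-18,0,-150,-0.045,0.8]],
  ],
)

```text
t: 14.05
position: [0.5621, -0.0201, 0.144]
tcp_rot: [0.707, 0.004, -0.004, -0.707]
ft_force: [0.9, -0.4, -2.1]
opening: 0.621
```

```bash
python3 -c "
from h import *
goto([.548,-.171,.14],0.01)"
```

```text
{'t': 14.05, 'shift': array([ -15.8,    4. , -150.7]), 'turn': np.float64(0.0008)} pos [ 0.5621 -0.0201  0.144 ] yaw 0.0108 f [ 0.9 -0.4 -2.1] open 0.621 q6 -0.17
```

>>> move_arm(
  steps=[
    [[-4,0,-35,0,0.8],[-8,0,-70,0,0.8],[-12,0,-105,0,0.8],[-16,0,-135,0,0.8],[-16,0,-151,0,0.8]],
  ],
)

```text
t: 14.55
position: [0.5475, -0.1726, 0.144]
tcp_rot: [0.707, 0.003, -0.003, -0.707]
ft_force: [0.7, -0.4, -1.6]
opening: 0.623
```

```bash
python3 -c "
from h import *
b=snap('scene');a=snap('top')
goto([.548,-.171,-.003],0.01)
crop(b,'s16',170,100,330,345,3);crop(a,'t16',285,130,425,250,5)"
```

```text
{'t': 14.65, 'shift': array([ -0.5, 147.1,   1.3]), 'turn': np.float64(-0.0026)} pos [ 0.5484 -0.1722  0.1441] yaw 0.0074 f [-0.6  0.  -1.6] open 0.625 q6 -0.43
```

View pics/s16.png

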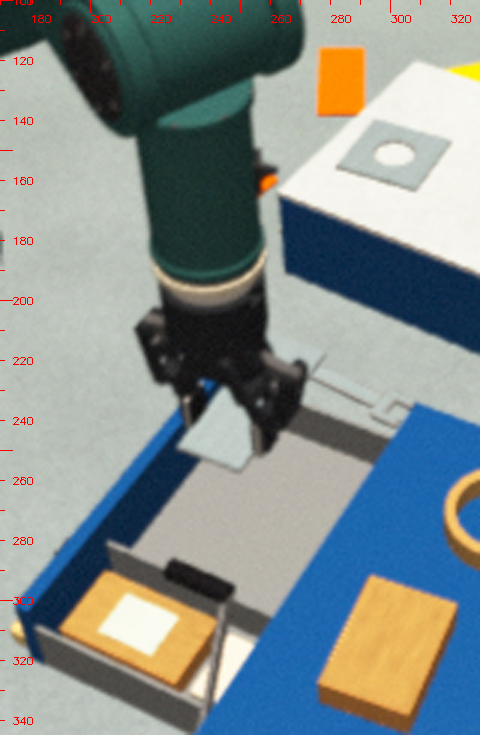

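View pics/t16.png

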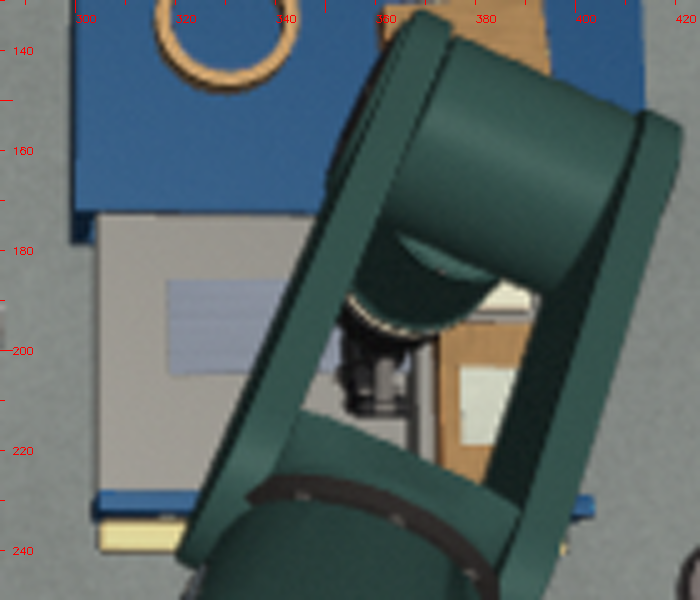

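```bash
python3 -c "
from h import *
a=snap('top')
print(ray(a,318.6,186,.177),ray(a,318.6,205,.177))"
```

```text
[ 0.57181587 -0.06821911  0.177     ] [ 0.51545307 -0.06819906  0.177     ]
```

>>> move_arm(
  steps=[
    [[0,15,0,0,0.8],[0,40,0,0,0.8],[0,70,0,0,0.8],[0,100,0,0,0.8],[0,120,0,0,0.8]],
  ],
)

```text
t: 15.2
position: [0.5472, -0.1678, 0.0222]
tcp_rot: [-0.707, -0.003, 0.005, 0.708]
ft_force: [-0.6, -0.1, -2.4]
opening: 0.625
```

```bash
python3 -c "
from h import *
b=snap('scene');a=snap('top')
goto([.548,-.171,-.003],0.01)
crop(b,'s17',170,130,330,345,3);crop(a,'t17',285,130,425,250,5)"
```

```text
{'t': 15.3, 'shift': array([ 2.4, 24.4, -3.7]), 'turn': np.float64(0.0013)} pos [ 0.5457 -0.1674  0.0214] yaw 0.0113 f [ 0.4 -0.2 -1.4] open 0.622 q6 -0.43
```

View pics/s17.png

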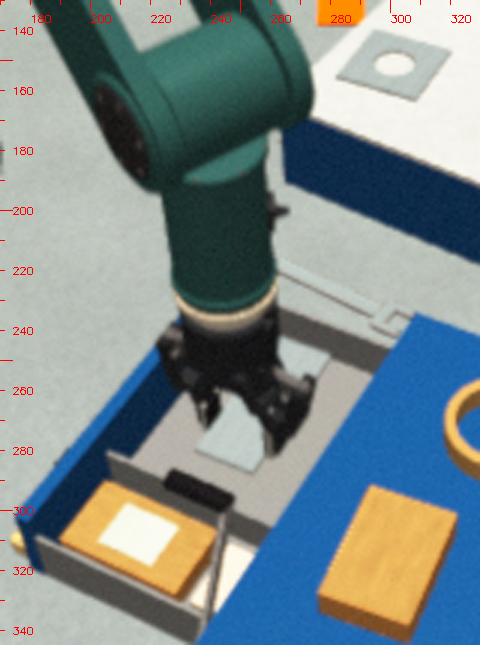

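Clear of the walls; lower gently until contact.

>>> move_arm(
  steps=[
    [[1,5,0,0,0.8],[1,10,0,0,0.8],[1,15,0,0,0.8],[1,19,0,0,0.8],[1,22,0,0,0.8]],
  ],
)

```text
t: 15.8
position: [0.5492, -0.1703, 0.0022]
tcp_rot: [0.707, 0.004, -0.003, -0.707]
ft_force: [0.3, -0.1, -2.5]
opening: 0.622
```

>>> move_arm(
  steps=[
    [[0,1,0,0,0.8],[0,2,0,0,0.8]],
  ],
)

```text
t: 16.0
position: [0.5491, -0.1703, 0.0001]
tcp_rot: [0.707, 0.003, -0.003, -0.707]
ft_force: [-0.1, -0.1, -1.3]
opening: 0.622
```

>>> move_arm(
  steps=[
    [[0,1,0,0,0.8],[0,2,0,0,0.8]],
  ],
)

```text
t: 16.2
position: [0.5492, -0.1703, -0.0018]
tcp_rot: [0.707, 0.004, -0.003, -0.707]
ft_force: [0.8, 0.3, -1.8]
opening: 0.622
```

>>> move_arm(
  steps=[
    [[0,1,0,0,0.8],[0,2,0,0,0.8]],
  ],
)

```text
t: 16.4
position: [0.5492, -0.1703, -0.0037]
tcp_rot: [0.707, 0.004, -0.003, -0.707]
ft_force: [-2.2, 1.0, 11.9]
opening: 0.62
```

>>> move_arm(
  steps=[
    [[0,1,0,0,0.8],[0,2,0,0,0.8]],
  ],
)

```text
t: 16.6
position: [0.5503, -0.1703, -0.0038]
tcp_rot: [0.707, 0.004, -0.003, -0.707]
ft_force: [-2.1, 4.0, 25.5]
opening: 0.62
```

>>> move_arm(
  steps=[
    [[0,-2,0,0,0.8],[0,-2,0,0,0.3],[0,-2,0,0,0.1],[0,-2,0,0,0],[0,-2,0,0,0]],
  ],
)

```text
t: 17.1
position: [0.549, -0.1702, -0.0041]
tcp_rot: [-0.707, -0.003, 0.004, 0.707]
ft_force: [0.2, 0.5, 0.2]
opening: 1.004
```

```bash
python3 -c "
from h import *
b=snap('scene');a=snap('top')
goto([.548,-.171,-.003],0.01)
crop(b,'s18',170,130,330,345,3);crop(a,'t18',285,130,425,250,5)"
```

```text
{'t': 17.2, 'shift': array([-1. , -1. , -0.8]), 'turn': np.float64(-0.0001)} pos [ 0.549  -0.1702 -0.004 ] yaw 0.0099 f [ 0.4 -0.6  1. ] open 1.001 q6 -0.43
```

View pics/s18.png

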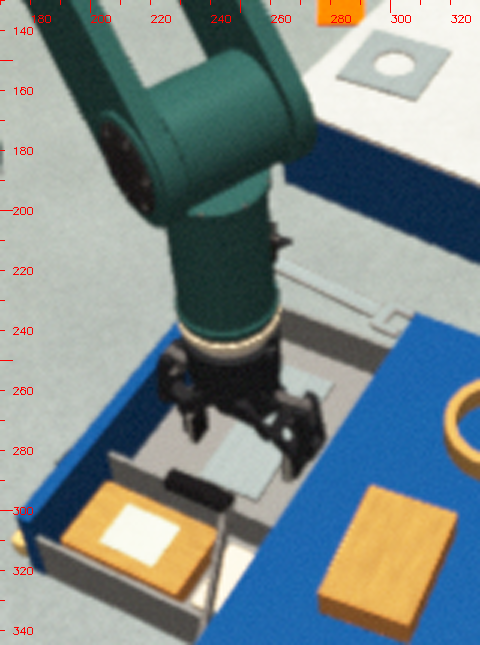

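Released. Raise straight up.

>>> move_arm(
  steps=[
    [[0,-15,0,0,0],[0,-40,0,0,0],[0,-80,0,0,0],[0,-120,0,0,0],[0,-150,0,0,0]],
  ],
)

```text
t: 17.7
position: [0.5497, -0.1704, 0.1485]
tcp_rot: [0.707, 0.004, -0.003, -0.707]
ft_force: [1.3, 0.0, -0.2]
opening: 0.999
```

```bash
python3 -c "
from h import *
b=snap('scene');a=snap('top')
goto([.395,-.15,.146],0.01)
crop(b,'s19',170,130,330,345,3);crop(a,'t19',285,130,425,250,5)"
```

```text
{'t': 17.8, 'shift': array([-157.1,    3.5,   23.1]), 'turn': np.float64(0.0001)} pos [ 0.5523 -0.1715  0.1508] yaw 0.0101 f [ 0.1 -0.1 -0.1] open 1.004 q6 -0.43
```

View pics/s19.png

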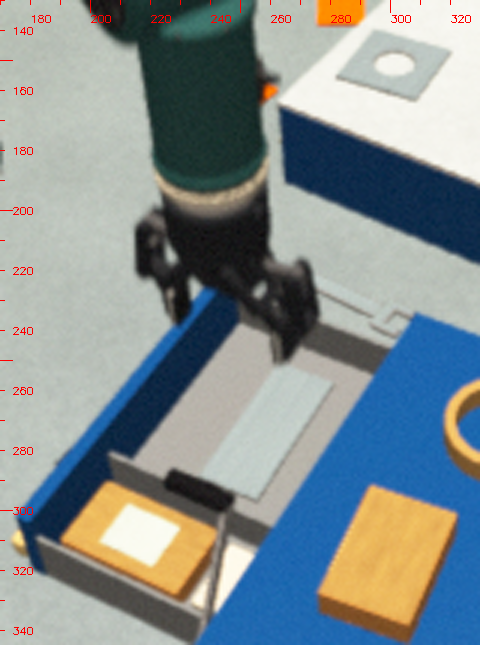

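View pics/t19.png

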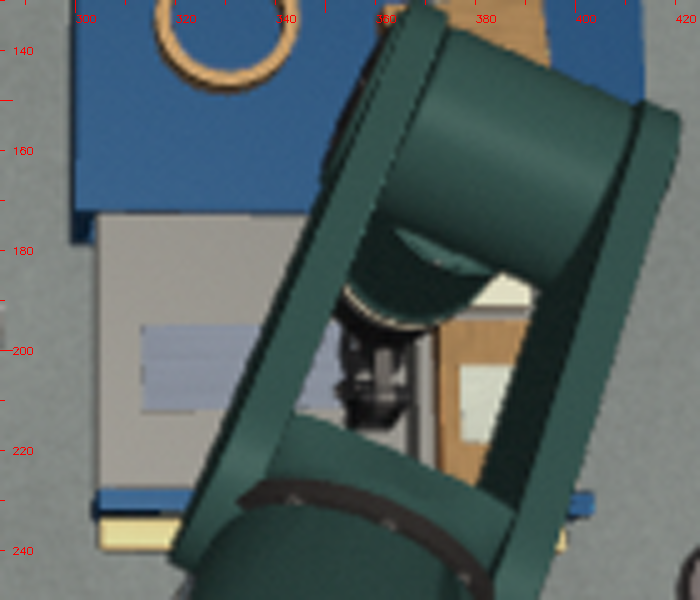

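>>> move_arm(
  steps=[
    [[-30,0,4,0,0.5],[-65,0,9,0,1],[-100,0,14,0,1],[-135,0,19,0,1],[-160,0,23,0,1]],
  ],
)

```text
t: 18.3
position: [0.3856, -0.1475, 0.1451]
tcp_rot: [-0.707, -0.002, 0.005, 0.708]
ft_force: [0.5, -0.7, 0.1]
opening: 0.141
```

>>> move_arm(
  steps=[
    [[0,25,0,0,1],[0,60,0,0,1],[0,95,0,0,1],[0,110,0,0,1],[0,110,0,0,1]],
  ],
)

```text
t: 18.8
position: [0.3865, -0.1474, 0.0338]
tcp_rot: [-0.706, -0.002, 0.005, 0.708]
ft_force: [-0.5, 0.5, 0.9]
opening: -0.0
```

```bash
python3 -c "
from h import *
b=snap('scene');a=snap('top')
goto([.43,-.15,.04],0.01)
crop(b,'s20',150,130,330,345,3);crop(a,'t20',285,90,425,250,5)"
```

```text
{'t': 18.9, 'shift': array([41.6, -4.2, -1.9]), 'turn': np.float64(0.0)} pos [ 0.3884 -0.1485  0.0359] yaw 0.01 f [-0.6  0.8 -0. ] open 0.001 q6 -0.54
```

View pics/s20.png

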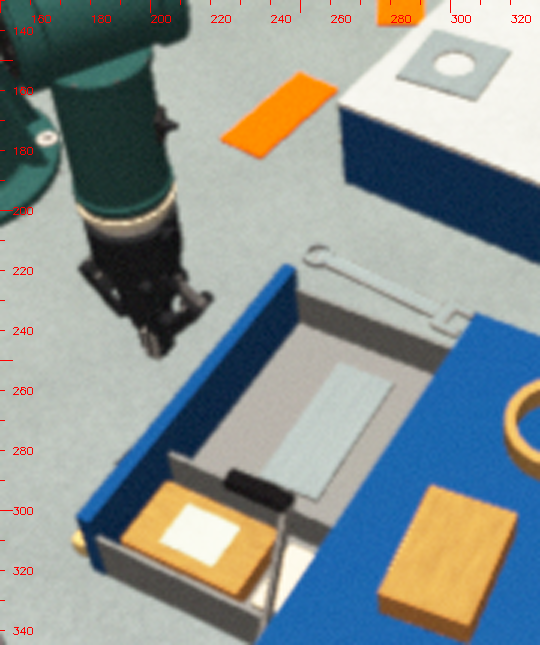

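View pics/t20.png

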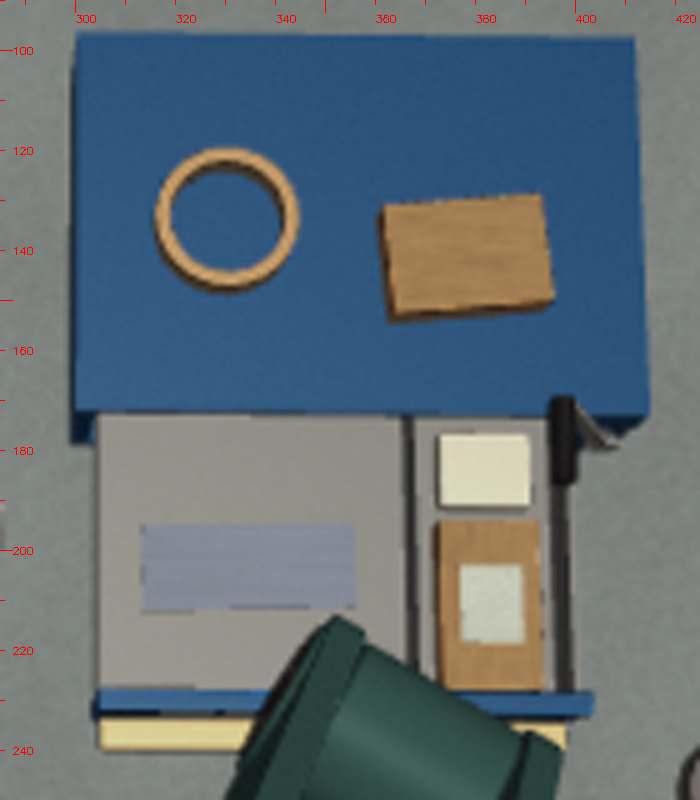

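```bash
python3 -c "
from h import *
b=snap('scene');a=snap('top')
p=status.read_state()['position']
for z in (.036,.045,.05,.06): print(z,proj(b,[p[0],p[1],z]).round(1))
c=[ray(a,u/5+285,v/5+90,.024) for u,v in((140,525),(355,525),(355,607),(140,612))];print(np.mean(c,0),c)
goto([.43,-.15,.04])"
```

```text
0.036 [204.5 251.9]
0.045 [204.  249.7]
0.05 [203.7 248.5]
0.06 [203.2 246. ]
[ 0.54633756 -0.13391036  0.024     ] [array([ 0.57338142, -0.06348822,  0.024     ]), array([ 0.57532576, -0.20465965,  0.024     ]), array([ 0.52091676, -0.20391001,  0.024     ]), array([ 0.5157263 , -0.06358354,  0.024     ])]
{'t': 19.0, 'shift': array([40.5, -3.1, -1.3])} pos [ 0.3895 -0.1491  0.0368] yaw 0.0101 f [-0.3 -0.1 -0.6] open 0.001 q6 -0.54
```

>>> move_arm(
  steps=[
    [[10,-5,0,0,1],[20,-5,0,0,1],[30,-5,0,0,1],[37,-5,0,0,1],[45,-5,0,0,1]],
  ],
)

```text
t: 19.5
position: [0.4342, -0.1481, 0.0412]
tcp_rot: [-0.707, -0.003, 0.004, 0.707]
ft_force: [-3.5, 1.2, 0.1]
opening: 0.002
```

>>> move_arm(
  steps=[
    [[10,0,0,0,1],[20,0,0,0,1],[31,0,0,0,1],[42,0,0,0,1],[54,0,0,0,1]],
  ],
)

```text
t: 20.0
position: [0.4884, -0.1477, 0.0409]
tcp_rot: [-0.707, -0.003, 0.004, 0.707]
ft_force: [-3.2, -0.5, 0.2]
opening: -0.0
```

```bash
python3 -c "
from h import *
b=snap('scene');a=snap('top')
goto([.62,-.15,.042],.01)
crop(b,'s21',150,130,330,345,3);crop(a,'t21',285,90,425,250,5)"
```

```text
{'t': 20.1, 'shift': array([ 1.289e+02, -1.000e-01, -2.900e+00]), 'turn': np.float64(0.0003)} pos [ 0.4911 -0.1484  0.0414] yaw 0.0103 f [-0.3  0.2  0.9] open -0.0 q6 -0.44
```

View pics/s21.png

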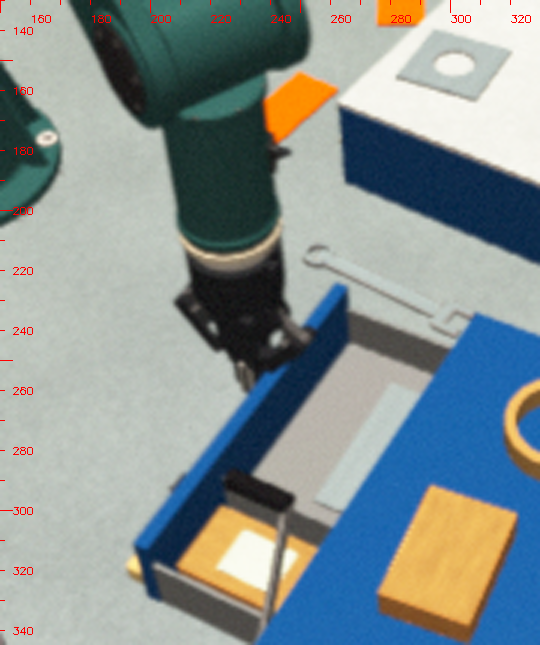

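>>> move_arm(
  steps=[
    [[-3,-8,0,0,1],[-3,-16,0,0,1],[5,-16,0,0,1],[16,-16,0,0,1],[28,-16,0,0,1]],
  ],
)

```text
t: 20.6
position: [0.516, -0.1474, 0.0573]
tcp_rot: [-0.707, -0.003, 0.004, 0.707]
ft_force: [-2.1, -0.9, 2.7]
opening: 0.0
```

>>> move_arm(
  steps=[
    [[12,0,0,0,1],[24,0,0,0,1],[36,0,0,0,1],[48,0,0,0,1],[60,0,0,0,1]],
  ],
)

```text
t: 21.1
position: [0.577, -0.147, 0.057]
tcp_rot: [0.707, 0.004, -0.004, -0.707]
ft_force: [-2.5, -1.5, 2.4]
opening: 0.002
```

```bash
python3 -c "
from h import *
b=snap('scene');a=snap('top')
goto([.62,-.15,.058],.01)
crop(b,'s22',190,130,370,345,4);crop(a,'t22',285,90,425,250,5)"
```

```text
{'t': 21.2, 'shift': array([41. , -0.5, -3.2]), 'turn': np.float64(0.0002)} pos [ 0.579  -0.1473  0.0574] yaw 0.0102 f [ 0.3 -0.2  1.1] open 0.002 q6 -0.38
```

View pics/s22.png

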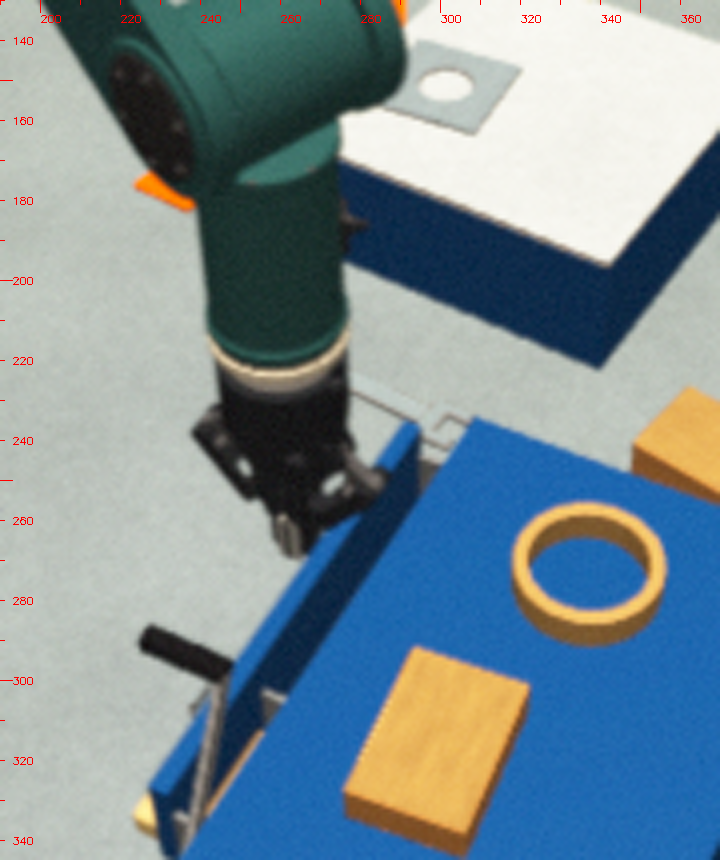

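>>> move_arm(
  steps=[
    [[10,0,0,0,1],[18,0,0,0,1],[25,0,0,0,1],[30,0,0,0,1],[34,0,0,0,1]],
  ],
)

```text
t: 21.7
position: [0.6101, -0.1464, 0.057]
tcp_rot: [-0.707, -0.003, 0.004, 0.707]
ft_force: [-3.5, 0.9, -1.7]
opening: 0.0
```

>>> move_arm(
  steps=[
    [[2,0,0,0,1],[4,0,0,0,1]],
  ],
)

```text
t: 21.9
position: [0.6138, -0.1465, 0.0571]
tcp_rot: [0.707, 0.003, -0.004, -0.707]
ft_force: [-2.2, 1.1, -1.1]
opening: -0.002
```

>>> move_arm(
  steps=[
    [[2,0,0,0,1],[3,0,0,0,1]],
  ],
)

```text
t: 22.1
position: [0.6169, -0.1465, 0.0572]
tcp_rot: [0.707, 0.004, -0.004, -0.707]
ft_force: [-1.6, -0.1, -1.4]
opening: -0.0
```

>>> move_arm(
  steps=[
    [[2,0,0,0,1],[3,0,0,0,1],[3,0,0,0,1]],
  ],
)

```text
t: 22.4
position: [0.6201, -0.1465, 0.0572]
tcp_rot: [0.707, 0.004, -0.003, -0.707]
ft_force: [-1.1, -0.6, -0.5]
opening: -0.001
```

>>> move_arm(
  steps=[
    [[2,0,0,0,1],[3,0,0,0,1],[3,0,0,0,1]],
  ],
)

```text
t: 22.7
position: [0.6201, -0.1465, 0.0572]
tcp_rot: [-0.707, -0.002, 0.005, 0.707]
ft_force: [-8.9, -2.0, 6.0]
opening: 0.0
```

```bash
python3 -c "
from h import *
b=snap('scene');a=snap('top')
goto([.62,-.15,.058],.01)
crop(b,'s23',190,160,370,345,4);crop(a,'t23',285,130,425,250,5)"
```

```text
{'t': 22.8, 'shift': array([-0.1, -0.8, -3.5]), 'turn': np.float64(0.0003)} pos [ 0.6201 -0.1465  0.0572] yaw 0.0103 f [-9.1 -0.5  5.7] open -0.001 q6 -0.35
```

View pics/s23.png

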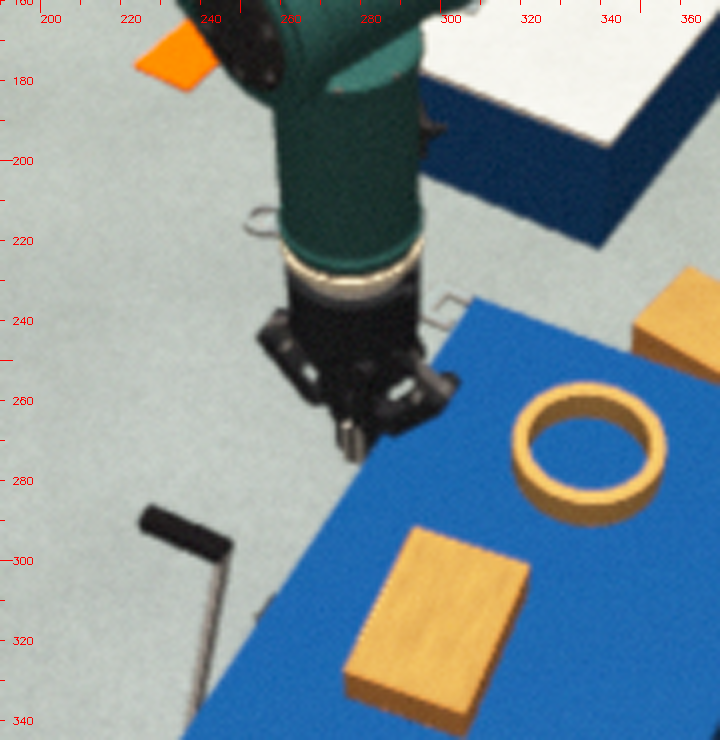

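View pics/t23.png

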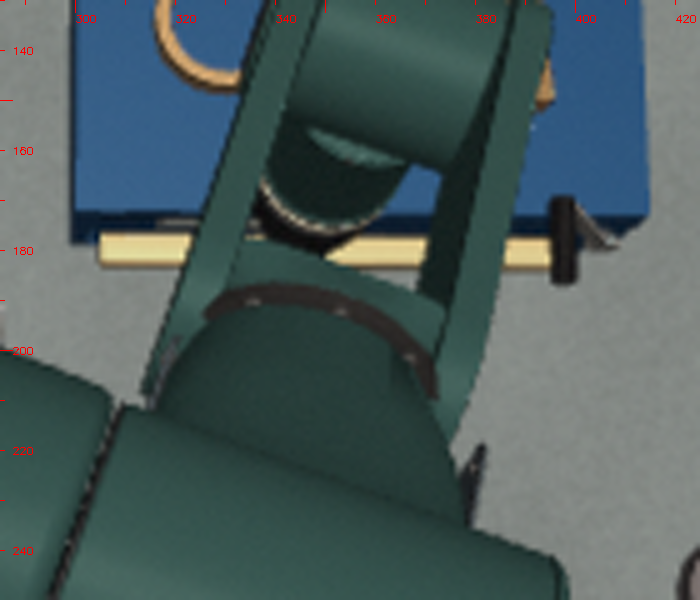

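```bash
python3 -c "
from h import *
a=snap('top')
print(ray(a,285+150/5,130+265/5,.03),ray(a,285+450/5,130+269/5,.03))
print('initially handle .4233/.4248 ; diff=q0')"
```

```text
[ 0.61236858 -0.06952832  0.03      ] [ 0.61243804 -0.26653237  0.03      ]
initially handle .4233/.4248 ; diff=q0
```

>>> move_arm(
  steps=[
    [[2,0,0,0,1],[3,0,0,0,1],[3,0,0,0,1]],
  ],
)

```text
t: 23.15
position: [0.62, -0.1465, 0.0572]
tcp_rot: [-0.707, -0.0, 0.007, 0.707]
ft_force: [-17.4, -2.9, 12.0]
opening: -0.003
```

>>> move_arm(
  steps=[
    [[-25,0,0,0,1],[-30,-40,0,0,0.5],[-30,-85,0,0.14,0],[-30,-130,0,0.28,0],[-30,-150,0,0.42,0]],
  ],
)

```text
t: 23.65
position: [0.5993, -0.1479, 0.2128]
tcp_rot: [0.692, -0.143, 0.149, -0.691]
ft_force: [1.2, -0.8, 0.5]
opening: 0.678
```

```bash
python3 -c "
from h import *
goto([.592,-.3005,.20],-1.561)"
```

```text
{'t': 23.65, 'shift': array([  54.8,   13.2, -142.6]), 'turn': np.float64(1.1451)} pos [ 0.5993 -0.1479  0.2128] yaw -0.4159 f [ 1.2 -0.8  0.5] open 0.678 q6 0.06
```

>>> move_arm(
  steps=[
    [[0,0,0,0.14,0],[0,0,0,0.28,0],[0,0,0,0.42,0],[0,0,0,0.56,0],[0,0,0,0.7,0]],
  ],
)

```text
t: 24.15
position: [0.5971, -0.147, 0.2079]
tcp_rot: [-0.6, 0.373, -0.375, 0.6]
ft_force: [-0.3, -0.0, 0.7]
opening: 1.001
```

>>> move_arm(
  steps=[
    [[0,0,0,0.14,0],[0,0,0,0.28,0],[0,0,0,0.42,0],[0,0,0,0.44,0]],
  ],
)

```text
t: 24.55
position: [0.5969, -0.147, 0.2078]
tcp_rot: [-0.504, 0.495, -0.496, 0.505]
ft_force: [0.3, -0.2, -0.2]
opening: 0.999
```

```bash
python3 -c "
from h import *
b=snap('scene');a=snap('top')
crop(b,'s24',190,160,370,360,4);crop(a,'t24',285,130,425,250,5)
goto([.592,-.3005,.20],-1.561)"
```

```text
{'t': 24.65, 'shift': array([153.5,   7.7,  -8.2]), 'turn': np.float64(0.0137)} pos [ 0.5965 -0.1469  0.2076] yaw -1.5473 f [ 0.1 -0.3 -0.4] open 1.003 q6 1.19
```

View pics/s24.png

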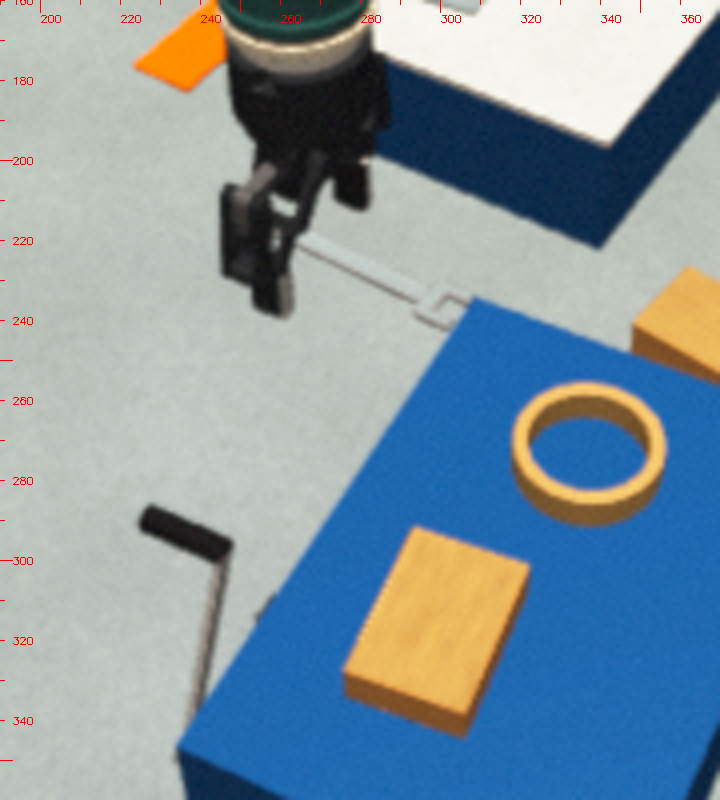

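View pics/t24.png

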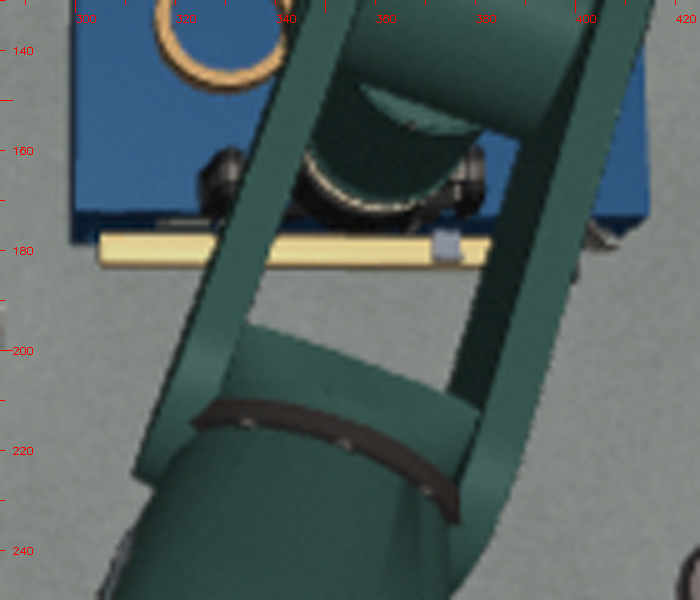

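>>> move_arm(
  steps=[
    [[30,0,-2,0.01,0],[65,0,-4,0.01,0],[100,0,-6,0.01,0],[135,0,-8,0.01,0],[153,0,-8,0.01,0]],
  ],
)

```text
t: 25.15
position: [0.5911, -0.3028, 0.2073]
tcp_rot: [0.503, -0.496, 0.498, -0.503]
ft_force: [0.8, 0.6, -0.8]
opening: 1.003
```

```bash
python3 -c "
from h import *
b=snap('scene');a=snap('top')
crop(b,'s25',190,190,330,360,5);crop(a,'t25',345,120,445,230,6)
goto([.592,-.3005,.139],-1.561)"
```

```text
{'t': 25.25, 'shift': array([-1.9, 68.1,  0.7]), 'turn': np.float64(0.0001)} pos [ 0.5913 -0.3024  0.2071] yaw -1.5609 f [-0.1 -0.2 -0.7] open 1.0 q6 0.98
```

View pics/s25.png

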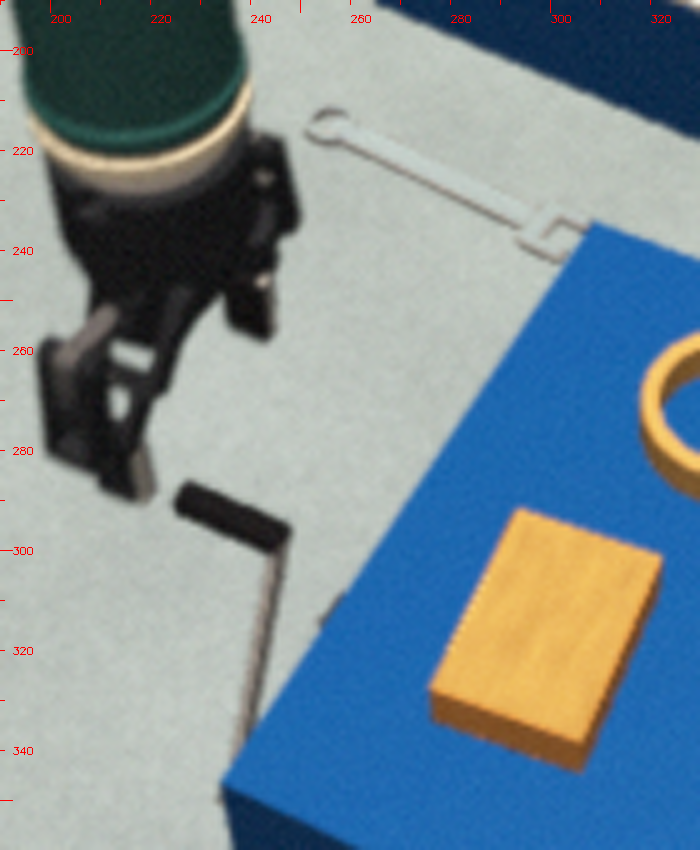

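View pics/t25.png

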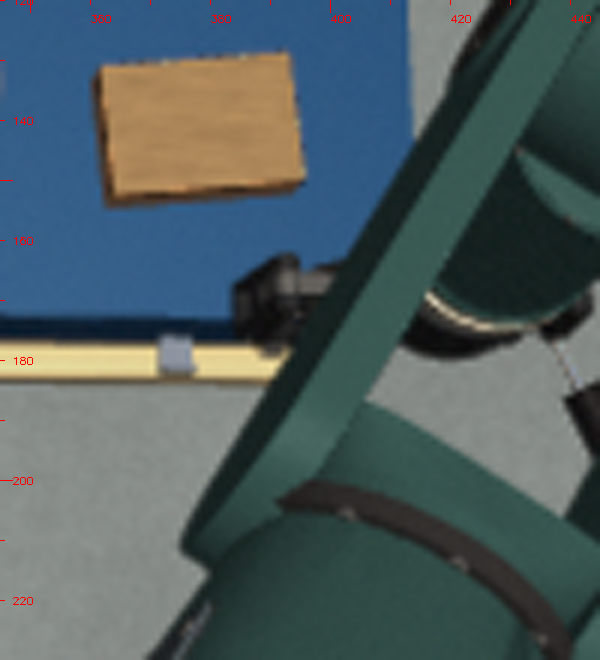

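```bash
python3 -c "
from h import *
b=snap('scene')
for z in (.23,.236,.24):
  m=ray(b,230.5,274,z); print(z,m,proj(b,[m[0],m[1],.171]))
p=status.read_state()['position'];print(proj(b,[p[0],p[1],.171]),proj(b,[.595,-.3005,.171]))"
```

```text
0.23 [ 0.59351518 -0.29838617  0.23      ] [233.38436871 291.13514308]
0.236 [ 0.59663724 -0.30204726  0.236     ] [233.68831614 292.94080083]
0.24 [ 0.59871861 -0.30448798  0.24      ] [233.89207914 294.15129387]
[231.93894379 291.39477673] [233.43412628 292.1204448 ]
```

>>> move_arm(
  steps=[
    [[-2,12,3,0,0],[-2,27,3,0,0],[-2,42,3,0,0],[-2,57,3,0,0],[-2,68,3,0,0]],
  ],
)

```text
t: 25.8
position: [0.5932, -0.2966, 0.1368]
tcp_rot: [0.503, -0.498, 0.496, -0.503]
ft_force: [-0.4, -0.7, -0.0]
opening: 1.003
```

```bash
python3 -c "
from h import *
b=snap('scene')
crop(b,'s26',190,190,330,360,5)
goto([.592,-.3005,.139],-1.561)"
```

```text
{'t': 25.85, 'shift': array([ 4.1, -3.8, -0.4]), 'turn': np.float64(0.0015)} pos [ 0.5923 -0.2964  0.1352] yaw -1.5595 f [-1.   0.2 -1.4] open 1.001 q6 0.99
```

View pics/s26.png

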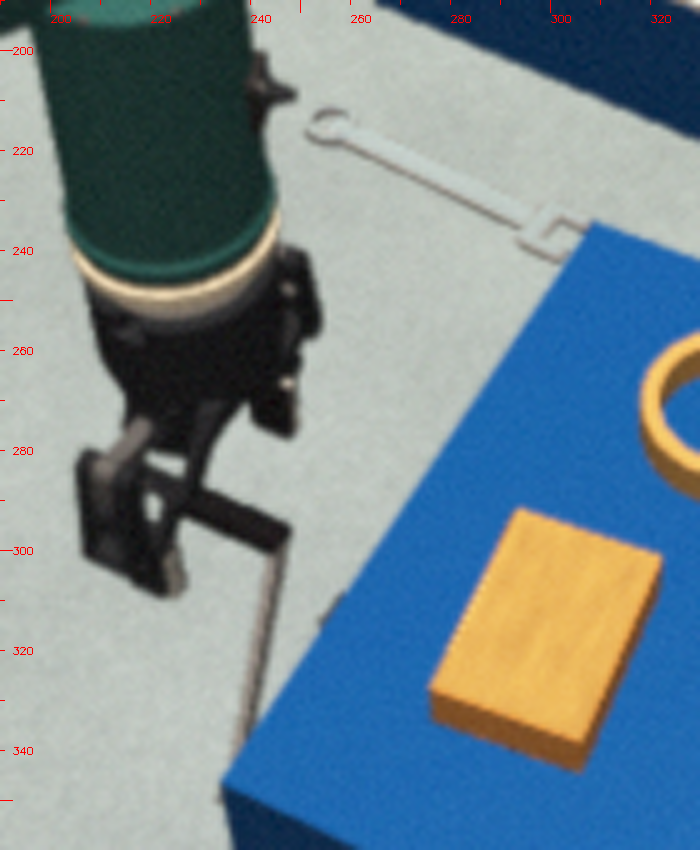

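>>> move_arm(
  steps=[
    [[3,-2,0,0,0.4],[3,-2,0,0,0.6],[3,-2,0,0,0.8],[3,-2,0,0,1],[3,-2,0,0,1]],
  ],
  squeeze=25,
)

```text
t: 26.35
position: [0.5943, -0.3009, 0.1418]
tcp_rot: [-0.503, 0.497, -0.498, 0.503]
ft_force: [-1.1, 0.6, 3.0]
opening: 0.178
```

>>> move_arm(
  steps=[
    [[0,0,0,0,1],[0,0,0,0,1]],
  ],
)

```text
t: 26.55
position: [0.5943, -0.3009, 0.1418]
tcp_rot: [-0.503, 0.497, -0.498, 0.503]
ft_force: [-0.7, 0.5, 4.0]
opening: 0.176
```

```bash
python3 -c "
from h import *
b=snap('scene')
crop(b,'s27',190,190,330,360,5)
goto([.592,-.3005,.139],-1.561)"
```

```text
{'t': 26.6, 'shift': array([-0.4,  2.8, -2.3]), 'turn': np.float64(0.001)} pos [ 0.5944 -0.3009  0.1418] yaw -1.56 f [-0.6  1.   5. ] open 0.17 q6 0.99
```

View pics/s27.png

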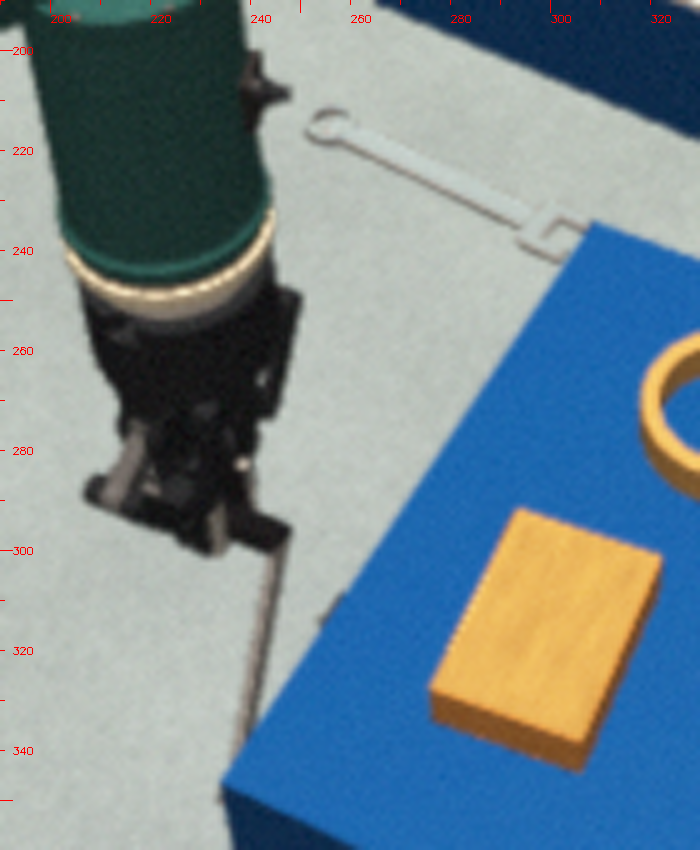

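>>> move_arm(
  steps=[
    [[-10.4,5.8,0,0,1],[-20.6,13.1,0,0,1],[-30,21.3,0,0,1],[-38.5,30.5,0,0,1],[-46.1,40.4,0,0,1]],
  ],
)

```text
t: 27.1
position: [0.594, -0.2542, 0.1]
tcp_rot: [-0.503, 0.497, -0.498, 0.503]
ft_force: [0.1, -1.5, 2.0]
opening: 0.173
```

```bash
python3 -c "
from h import *
b=snap('scene')
crop(b,'s28',190,190,330,360,5)
goto([.594,-.2333,.031],-1.561)"
```

```text
{'t': 27.15, 'shift': array([-19.3,  67.3,   0.3]), 'turn': np.float64(0.0015)} pos [ 0.5939 -0.2526  0.0983] yaw -1.5595 f [ 5.8 -1.5 -1.7] open 0.174 q6 1.05
```

View pics/s28.png

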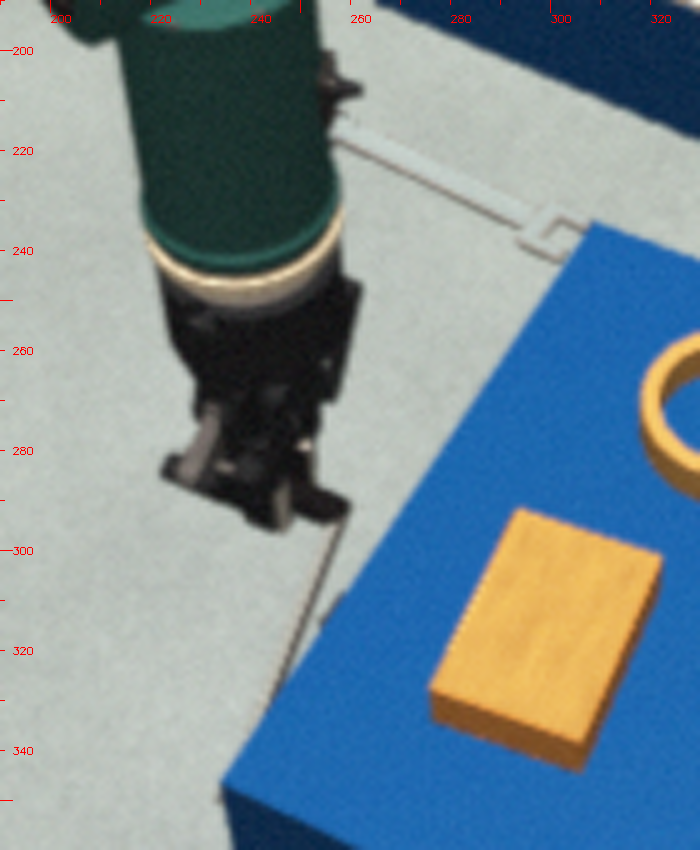

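>>> move_arm(
  steps=[
    [[-6.5,10.7,0,0,1],[-11.9,21.9,0,0,1],[-16.2,33.7,0,0,1],[-19.3,45.8,0,0,1],[-21.2,58.1,0,0,1]],
  ],
)

```text
t: 27.65
position: [0.5937, -0.2321, 0.0415]
tcp_rot: [-0.502, 0.498, -0.497, 0.503]
ft_force: [3.4, 3.6, 4.1]
opening: 0.177
```

```bash
python3 -c "
from h import *
b=snap('scene')
crop(b,'s29',190,190,330,360,5)
goto([.594,-.2333,.031],-1.561)"
```

```text
{'t': 27.7, 'shift': array([1.5, 8.7, 0.4]), 'turn': np.float64(0.0005)} pos [ 0.5936 -0.2318  0.0397] yaw -1.5605 f [ 7.5  5.4 -0.8] open 0.175 q6 1.08
```

View pics/s29.png

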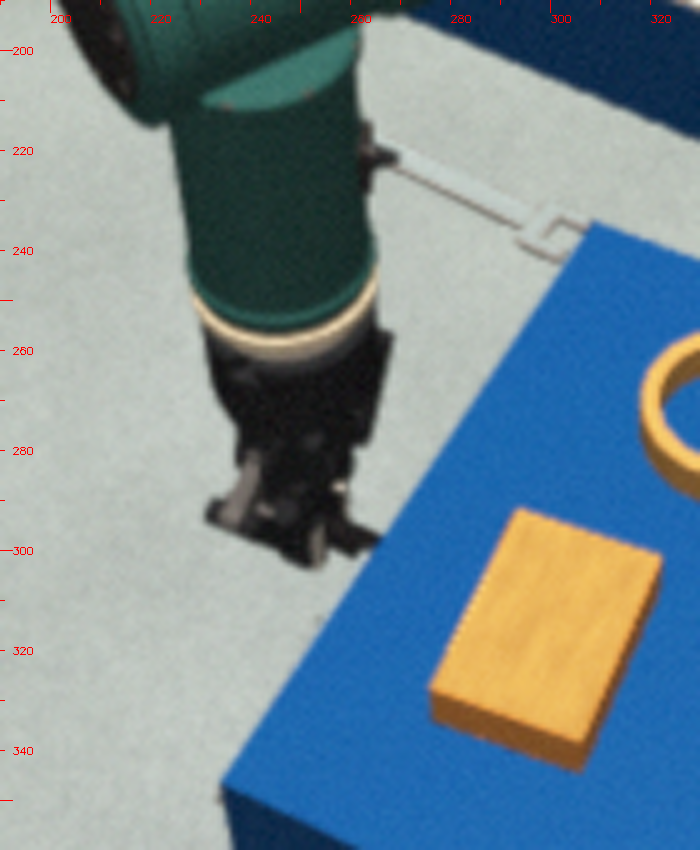

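>>> move_arm(
  steps=[
    [[0.5,3,0,0,1],[0.5,6,0,0,1],[0.5,8,0,0,1]],
  ],
)

```text
t: 28.0
position: [0.5936, -0.2312, 0.0334]
tcp_rot: [-0.501, 0.499, -0.497, 0.503]
ft_force: [5.7, 9.4, 2.6]
opening: 0.169
```

>>> move_arm(
  steps=[
    [[0,2,0,0,1],[0,4,0,0,1]],
  ],
)

```text
t: 28.2
position: [0.5936, -0.231, 0.0295]
tcp_rot: [-0.501, 0.499, -0.496, 0.504]
ft_force: [5.0, 10.2, 3.7]
opening: 0.174
```

>>> move_arm(
  steps=[
    [[1,2,0,0,1],[2,3,0,0,1],[2,3,0,0,1]],
  ],
)

```text
t: 28.5
position: [0.5935, -0.2309, 0.026]
tcp_rot: [-0.501, 0.5, -0.496, 0.504]
ft_force: [7.8, 17.4, 0.9]
opening: 0.179
```

>>> move_arm(
  steps=[
    [[0,2,0,0,1],[0,3,0,0,1],[0,3,0,0,1]],
  ],
)

```text
t: 28.8
position: [0.5935, -0.2309, 0.023]
tcp_rot: [-0.501, 0.5, -0.496, 0.504]
ft_force: [7.3, 15.8, 0.8]
opening: 0.178
```

>>> move_arm(
  steps=[
    [[-2,0,0,0,1],[-2,0,0,0,1]],
  ],
)

```text
t: 29.0
position: [0.5935, -0.2308, 0.0232]
tcp_rot: [-0.502, 0.499, -0.496, 0.504]
ft_force: [6.2, 9.3, 0.1]
opening: 0.174
```

```bash
python3 -c "
from h import *
b=snap('scene');a=snap('top')
crop(b,'s30',220,230,320,360,6);crop(a,'t30',345,130,445,230,6)
goto([.594,-.2333,.031],-1.561)"
```

```text
{'t': 29.1, 'shift': array([ 2.5, -7.9,  0.4]), 'turn': np.float64(0.0001)} pos [ 0.5935 -0.2308  0.0232] yaw -1.5609 f [ 5.8  9.6 -0.2] open 0.173 q6 1.08
```

View pics/s30.png

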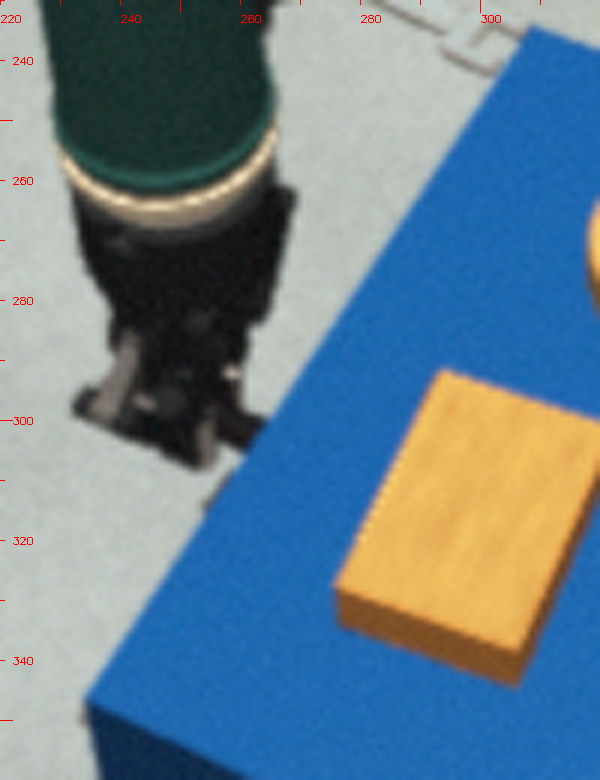

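View pics/t30.png

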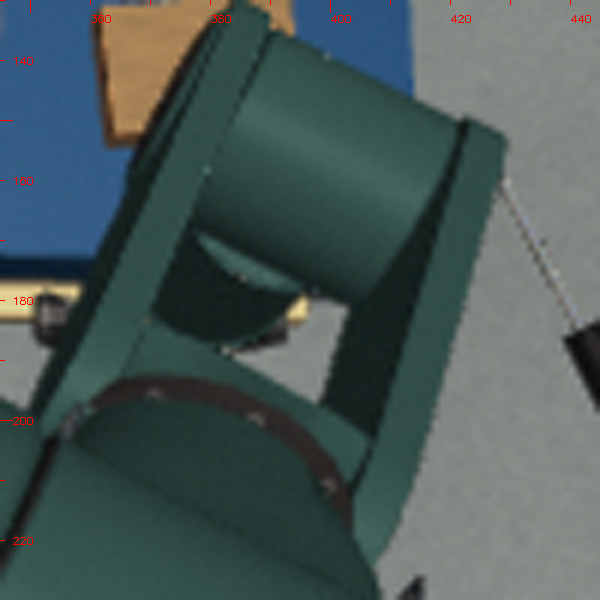

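>>> move_arm(
  steps=[
    [[-2,2,0,0,1],[-2,3,0,0,1],[-2,3,0,0,1]],
  ],
)

```text
t: 29.4
position: [0.5938, -0.2309, 0.0225]
tcp_rot: [-0.502, 0.497, -0.497, 0.503]
ft_force: [-0.6, 6.1, 15.4]
opening: 0.172
```

>>> move_arm(
  steps=[
    [[0,2,0,0,1],[0,3,0,0,1],[0,3,0,0,1]],
  ],
)

```text
t: 29.7
position: [0.594, -0.2308, 0.0218]
tcp_rot: [-0.502, 0.497, -0.498, 0.503]
ft_force: [-4.1, 8.7, 33.4]
opening: 0.174
```

>>> move_arm(
  steps=[
    [[0,-3,0,0,1],[0,-3,0,0,0.6],[0,-3,0,0,0.4],[0,-3,0,0,0.4]],
  ],
)

```text
t: 30.1
position: [0.592, -0.2318, 0.0203]
tcp_rot: [0.503, -0.498, 0.496, -0.502]
ft_force: [0.7, 0.2, 0.8]
opening: 0.599
```

>>> move_arm(
  steps=[
    [[0,-20,0,0,0.4],[0,-60,0,0,0.4],[0,-100,-20,0,0.4],[0,-120,-60,0,0.4],[0,-120,-100,0,0.4]],
  ],
)

```text
t: 30.6
position: [0.4944, -0.2346, 0.1442]
tcp_rot: [-0.503, 0.495, -0.499, 0.503]
ft_force: [1.1, -1.0, -0.1]
opening: 0.603
```

>>> move_arm(
  steps=[
    [[-40,0,-20,0,0.4],[-80,0,-20,0,0.4],[-120,0,-20,0,0.4],[-160,0,-20,0,0.4],[-200,0,-20,0,0.4]],
  ],
)

```text
t: 31.1
position: [0.4703, -0.0322, 0.1411]
tcp_rot: [0.503, -0.498, 0.497, -0.502]
ft_force: [0.6, 0.4, -0.5]
opening: 0.605
```

```bash
python3 -c "
from h import *
b=snap('scene');a=snap('top')
crop(b,'s31',220,200,320,360,5);crop(a,'t31',295,90,435,200,5)
s=a
for th in (0,.06,.12):
  print(th,[proj(a,[x,-.358+.1255*np.cos(th)+0.0015,.06+.125*np.sin(th)]).round(1) for x in (.576,.595)],[proj(b,[x,-.358+.1255*np.cos(th)+.0015,.06+.125*np.sin(th)]).round(1) for x in (.576,.595)])
goto([.594,-.2333,.031],-1.561)"
```

```text
0 [array([366.2, 192.8]), array([366.1, 187. ])] [array([247.1, 295.4]), array([253.9, 298.4])]
0.06 [array([366.7, 192.4]), array([366.6, 186.6])] [array([246.8, 293.6]), array([253.6, 296.6])]
0.12 [array([367.4, 192. ]), array([367.3, 186.1])] [array([246.4, 292. ]), array([253.2, 295. ])]
{'t': 31.2, 'shift': array([205.9, 109.1, 122. ]), 'turn': np.float64(0.0046)} pos [ 0.4693 -0.0294  0.1408] yaw -1.5564 f [-0.3 -1.4 -0.4] open 0.603 q6 1.35
```

View pics/s31.png

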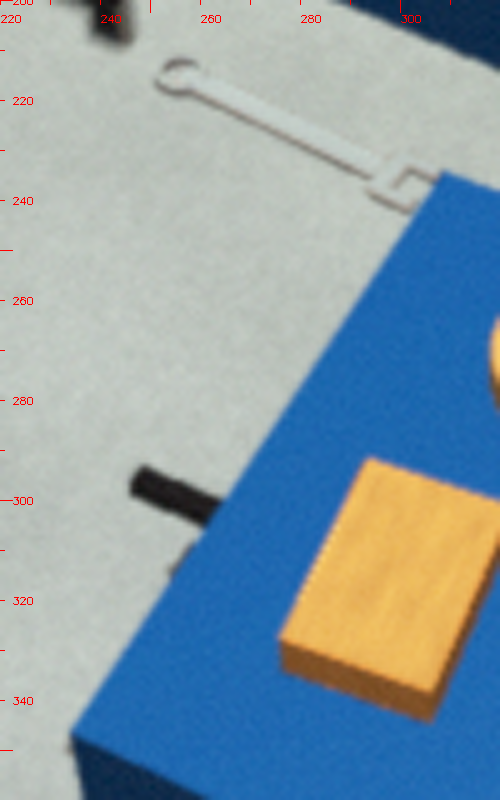

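View pics/t31.png

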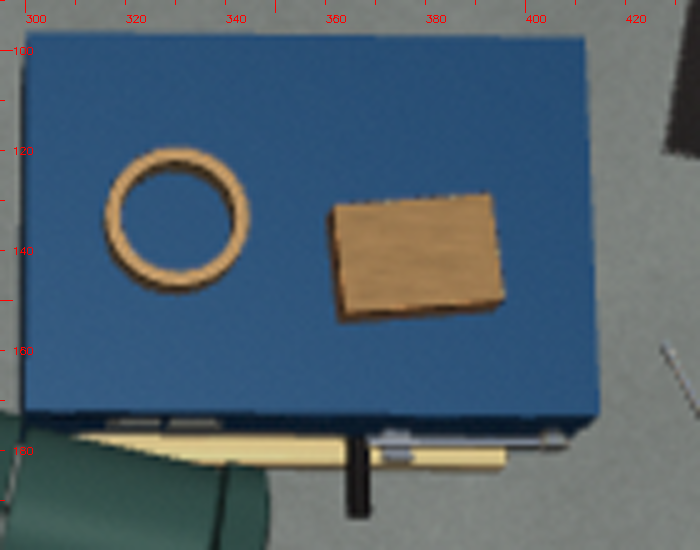

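>>> move_arm(
  steps=[
    [[40,-10,0,0,1],[80,-10,20,0,1],[120,-10,60,0,1],[160,-10,100,0,1],[203,-10,119,0,1]],
  ],
)

```text
t: 31.7
position: [0.5893, -0.2289, 0.151]
tcp_rot: [-0.503, 0.497, -0.497, 0.503]
ft_force: [0.2, 1.1, 0.3]
opening: 0.001
```

```bash
python3 -c "
from h import *
goto([.590,-.2318,.07],-1.561)"
```

```text
{'t': 31.7, 'shift': array([ 2.9, 81. ,  0.7]), 'turn': np.float64(0.0013)} pos [ 0.5893 -0.2289  0.151 ] yaw -1.5597 f [0.2 1.1 0.3] open 0.001 q6 1.08
```

>>> move_arm(
  steps=[
    [[2,20,0,0,1],[2,45,0,0,1],[2,65,0,0,1],[2,78,0,0,1],[2,84,0,0,1]],
  ],
)

```text
t: 32.2
position: [0.5864, -0.229, 0.0657]
tcp_rot: [0.503, -0.498, 0.496, -0.502]
ft_force: [1.0, 0.1, -0.1]
opening: -0.003
```

>>> move_arm(
  steps=[
    [[0,3,0,0,1],[0,6,0,0,1],[0,9,0,0,1]],
  ],
)

```text
t: 32.5
position: [0.5885, -0.2291, 0.0594]
tcp_rot: [-0.503, 0.497, -0.498, 0.503]
ft_force: [-1.1, -0.2, -0.3]
opening: 0.003
```

>>> move_arm(
  steps=[
    [[0,1,0,0,1],[0,2,0,0,1],[0,2,0,0,1]],
  ],
)

```text
t: 32.8
position: [0.5879, -0.2287, 0.0569]
tcp_rot: [0.503, -0.497, 0.497, -0.503]
ft_force: [0.1, 0.2, 0.2]
opening: 0.001
```

>>> move_arm(
  steps=[
    [[0,1,0,0,1],[0,2,0,0,1],[0,2,0,0,1]],
  ],
)

```text
t: 33.1
position: [0.5877, -0.2287, 0.0545]
tcp_rot: [0.503, -0.497, 0.497, -0.503]
ft_force: [0.0, -0.6, 0.3]
opening: 0.001
```

>>> move_arm(
  steps=[
    [[0,1,0,0,1],[0,2,0,0,1],[0,2,0,0,1]],
  ],
)

```text
t: 33.4
position: [0.5876, -0.2287, 0.0525]
tcp_rot: [0.503, -0.497, 0.497, -0.503]
ft_force: [0.2, -0.6, 0.2]
opening: 0.001
```

>>> move_arm(
  steps=[
    [[0,1,0,0,1],[0,2,0,0,1],[0,2,0,0,1]],
  ],
)

```text
t: 33.7
position: [0.5876, -0.2287, 0.0505]
tcp_rot: [0.503, -0.497, 0.497, -0.503]
ft_force: [-0.3, 0.1, -0.3]
opening: -0.002
```

>>> move_arm(
  steps=[
    [[0,1,0,0,1],[0,2,0,0,1],[0,2,0,0,1]],
  ],
)

```text
t: 34.0
position: [0.5877, -0.2287, 0.0485]
tcp_rot: [0.503, -0.497, 0.497, -0.503]
ft_force: [-0.2, -0.0, -0.9]
opening: 0.0
```

>>> move_arm(
  steps=[
    [[0,1,0,0,1],[0,2,0,0,1],[0,2,0,0,1]],
  ],
)

```text
t: 34.3
position: [0.588, -0.2288, 0.0475]
tcp_rot: [-0.503, 0.497, -0.497, 0.503]
ft_force: [-2.1, 1.7, 5.9]
opening: 0.004
```

```bash
python3 -c "
from h import *
b=snap('scene')
crop(b,'s32',220,230,320,330,7)"
```

```text
(no output)
```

View pics/s32.png

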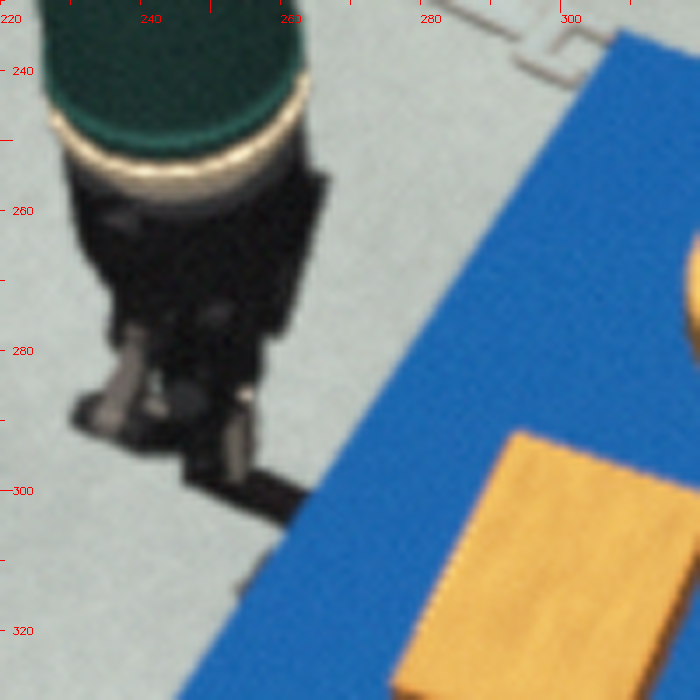

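>>> move_arm(
  steps=[
    [[0,1,0,0,1],[0,2,0,0,1],[0,2,0,0,1]],
  ],
)

```text
t: 34.65
position: [0.588, -0.2289, 0.0471]
tcp_rot: [-0.503, 0.497, -0.498, 0.503]
ft_force: [-4.7, 1.4, 18.1]
opening: 0.0
```

>>> move_arm(
  steps=[
    [[0,-20,0,0,1],[0,-60,0,0,1],[0,-105,0,0,1],[0,-120,-40,0,1],[0,-120,-90,0,1]],
  ],
)

```text
t: 35.15
position: [0.501, -0.2316, 0.1681]
tcp_rot: [-0.502, 0.494, -0.5, 0.504]
ft_force: [-0.6, 0.6, -0.9]
opening: -0.0
```

>>> move_arm(
  steps=[
    [[-40,0,-20,0,1],[-80,0,-20,0,1],[-120,0,-20,0,1],[-160,0,-20,0,1],[-200,0,-20,0,1]],
  ],
)

```text
t: 35.65
position: [0.4754, -0.0286, 0.1649]
tcp_rot: [-0.502, 0.497, -0.498, 0.503]
ft_force: [0.6, -0.0, -1.0]
opening: 0.001
```

```bash
python3 -c "
from h import *
b=snap('scene');a=snap('top')
cv2.imwrite('pics/sf.png',b['img']);crop(a,'t33',295,90,435,200,5)
goto([.59,-.23,.05])"
```

```text
{'t': 35.75, 'shift': array([206. , 114.1, 112.6])} pos [ 0.4745 -0.0259  0.1646] yaw -1.5561 f [ 0.4 -0.2  0.3] open -0.001 q6 1.35
```

View pics/sf.png

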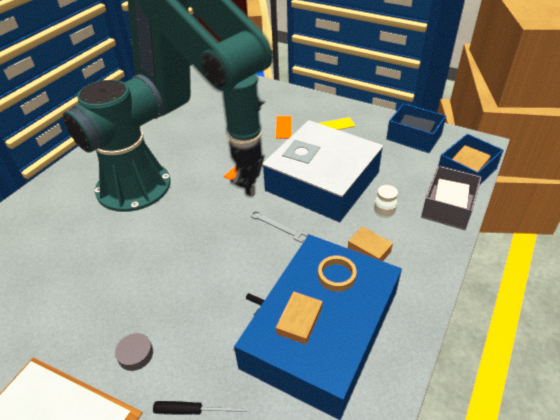

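View pics/t33.png

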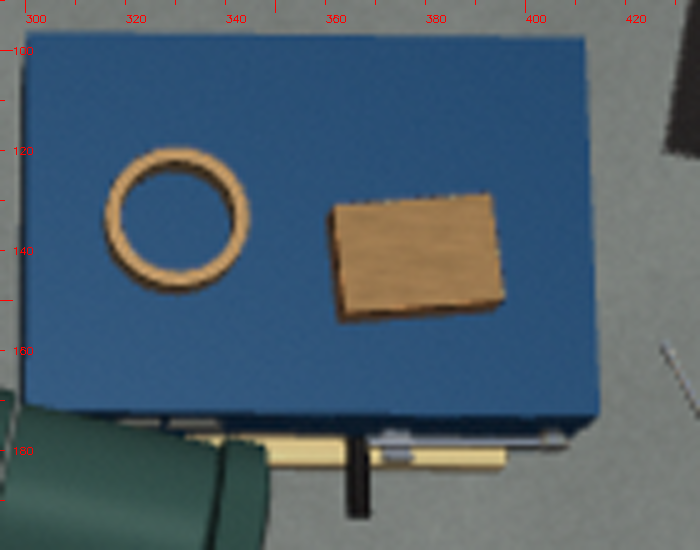

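The pictures show the drawer shut with its handle strip level at row ~183, and the latch bar horizontal over the catch (knob at top ~(366,186)). The bystanders look unmoved and the robot is clear, so I'm handing in.

```bash
python3 -c "
from station import order
print(order.finish_job())"
```

```text
the job is handed in; nothing more can be done
None
```

The shim is in the wide compartment, the drawer is shut, the latch is down in its catch, and I handed the job in at about 36 s of the 67 s allowed. The system reports no verdict, so these are my own last checks:

- **Overhang:** I pushed the shim along the stand until it overhung the edge by about 54–60 mm. The two cameras differed by about 5 mm, and both readings are inside the 40–70 mm band.
- **Placing:** I gripped it across its width at the overhanging end, lifted it clear and laid it flat in the drawer. Its centre was about 10 mm towards the front and 4 mm left of the compartment middle. I let go and raised the gripper with the drawer still open.
- **Drawer:** It was pushed to a hard stop, with 9 then 17 N and no movement. The handle measured where a shut drawer puts it. The shim could not be seen after the drawer closed.
- **Latch:** I swung it down with the knob gripped, then pressed the knob from above. It stood firm at 18 N, and the camera puts it at about level.
- **Other things:** In the last picture the spacer and the loose things visible look unmoved, and the robot touches nothing.

**Disagreements:**
- The fingertips sat about 15–22 mm higher than the reported TCP height suggested, more than the stated 13 mm pad swing explains. I set heights by touch instead of by that reading.
- The two cameras also differed by 3–6 mm in x, so I averaged them.

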